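# Turn a cast block in a slide-jaw fixture

## Task

The grey block stands on its small end in the slide-jaw fixture. Open the jaw, lift the block right out, and lay it back down between the jaws on one of the sides that faced a jaw, so that the opposite one of those two sides is now on top and its longest edges run along the slide, centred across the bed. Then draw the sliding jaw up firmly, until its sprung pad is well pressed in and holds the block against the fixed jaw, let go, and leave everything else on the bench where it is.

Things in the scene. Friction and masses are not known exactly. Their poses are not given: they have to be found in the camera images.
- fixture: Grey slide-jaw fixture bolted to the worktop. Origin on the worktop; x = slide direction, from the fixed jaw (near end) to the sliding jaw (far end); y across, z up. Foot 155 (x -55 to +100 mm) x 72 x 12 mm; on it a bed 48 mm wide, flat top 40 mm above the worktop. Fixed jaw: face at x = -35 mm, 20 mm thick, 50 mm wide, stands 32 mm above the bed.
- jaw (a joint): sliding jaw, m, 0 to 0.038; grows as it opens (away from the fixed jaw). Gap between the fixed jaw and the face of the sliding jaw's pad (pad out) = 55 mm + this value. It slides stiffly (about 9 N of friction) and stays where it is left; no screw.
- pad (a joint): sprung steel pad, 6 x 50 x 28 mm, on the sliding jaw's front face; m pressed in, 0 (out) to 0.005 (stop). Takes 2 N to start and 7 N at the stop, less than the jaw's friction, so the jaw keeps the pad pressed when let go. Wanted at the end: clearly pressed in, more than 2 mm
- grip (a point): centre of the sliding jaw behind its pad, a grey block 24 mm along the slide, 50 mm across and 50 mm high; the point is 78 mm above the worktop, 12 mm below the jaw's top and 24 mm behind the pad's face. No handle: take it across its 50 mm width by the ribbed sides, free down to the foot plate, or push it. Axes as the fixture's.
- block_center (a point): centre of the loose grey cast block, 56 x 76 x 61 mm along its own x, y, z axes, 0.35 to 0.65 kg. At the start it stands on the bed with its 76 mm y axis upright, its z axis (61 mm) along the slide and its x axis (56 mm, wider than the jaws) across. Wanted: y axis (76 mm) level along the slide, either way round, z axis (61 mm) vertical, either way up.
- rose_bar: low rose-coloured cast bar, 72 x 102 x 24 mm; a bystander, origin at the centre of its underside
- wedge: thick cream cast block, 66 x 130 x 45 mm; a bystander, origin at the centre of its underside
- small_bar: small sand-coloured cast bar, 44 x 98 x 16 mm; a bystander, origin at the centre of its underside

How it is judged:
By the outcome, as a careful person would: the job done as asked, in the order asked, and still so for the second after the job is handed in, with the robot touching nothing.
It also fails if it takes over 64 s, if anything falls off the work surface, if the arm or the gripper's body presses on something with over 40 N, if the wrist force passes 120 N, or if a joint passes its speed limit or range.

## Robot

A 7-joint arm with a two-finger parallel gripper is mounted at the origin on a cart in front of the work surface, level with it; the furniture and walls round the work are solid. World frame = base frame: x ahead of the robot, y to its left, z up, the work surface at z = 0. Lengths are in m, angles in rad, forces in N, time in s.
With the tool pointing down it reaches from about 0.35 to 0.9 m from the base axis. Payload 8.1 kg.
Tool frame: the origin (TCP) lies between the finger pads; the fingertips stand 22 mm ahead of it and the grasp point (between the pads) lies 3 mm ahead of it; z points along the fingers, x is the direction in which the jaws open and shut, and the axes are right-handed (so a half turn about z gives the same grasp; the last joint's range is limited). The gripper opens to 92 mm and grips with 3 to 60 N. Pads are 19 mm wide; open, the fingers measure 130 mm over their backs; the gripper's body (75 mm by 190 mm) begins 47 mm behind the grasp point.
Start: joints at [1.17, 0.434, 0.025, 1.573, -0.012, 1.134, -0.075], TCP at [0.183, -0.598, 0.249] pointing down, gripper open.
Joint ranges: [-2.62, 2.62], [-0.44, 2.09], [-1.27, 1.32], [0.08, 2.57], [-1.32, 4.46], [0.12, 2], [-2.74, 2.74]. Speed limits (rad/s): [2.22, 2.22, 3.01, 3.01, 3.14, 3.14, 3.14].

## Interface

Orientations are given as a rotation vector (axis times angle).
In Python, from cell import arm, vision, order gives the robot as it stands.
- The arm moves only by the tool apply_moves, never from a script. Its argument "commands" is a list of rows, each a list of 6 numbers: the shift along the tool's x, y, z in cm, then the turn, a rotation vector about the tool's x, y, z in rad. A call has 1 to 5 rows; each row shifts and turns the commanded pose from where the row before left it, along the tool's axes as they then stand; what a row does not reach is not made up. A row lasts 1/10 s, in which the tool goes at most 50 mm and 8.59 degrees, less where a joint would pass 70% of its speed; a pose out of reach is approached as far as the arm can. A call with a gripper value outside its range is refused whole. "claw" is the closure, from -1 (fully open) to 1 (shut), so that 0 is half open, set as the call begins (left out, the last holds). The fingers move at their own pace and stop on an object; "newtons" is the grip in N (left out, the last holds). Time passes only in rows, so rows that do not move let the fingers close. It gives the time, the measured TCP pose, the force and the opening at its end, in the units of the state.
- arm.observe(): the state, without advancing time (a new reading comes with each control period).
- vision.get_image(name): name is "scene" or "top" or "wrist"; returns (picture, depth): 480x640x3 uint8, red, green, blue; 480x640 float32, m along the optical axis (not along the pixel's ray), 0 where there is no reading.
- vision.get_calibration(name): a dict with "K" (3x3 intrinsics, pixels), "R" (3x3) and "t" (3): a world point X has camera coordinates R X + t. Camera axes: x right, y down, z forward; pixel columns grow to the right and rows downward; lengths in m; the calibration is good to about 2 mm. The wrist camera is an equidistant fisheye: a pixel r from the principal point sees the ray r / f radians off the axis. A picture is of the moment at which its call begins: read the wrist's pose just before it. get_calibration takes no time and is no camera call; for the wrist camera it gives the pose at the moment of the call.
- order.sign_off(): hands the job in, once; it reports no verdict.
The state is a dict: "clock": time; "joints": joint angles; "dq": joint speeds; "joint_efforts": joint torques, N m; "position": TCP position; "ee_rot": TCP orientation; "force": force on the tool from outside, world axes, zero at the start; "ft_torque": the same for the moment, N m; "width": opening from 0.0 (shut) to 1.0 (fully open).
Only numpy, scipy, OpenCV 4.12 (cv2) and the standard library are available. Lean on these libraries where they do the work, as an engineer would, in place of code of your own. Each camera call takes 0.05 s, during which the arm holds its last target.

## Working session

There is one attempt and no reset: what is moved stays moved. The work goes in short steps, Python scripts to look and compute and a tool call to move; the robot and the scene stay as the last step left them, time stands still between calls to the robot, and variables do not carry over. Pictures are saved under pics/ and viewed, and the job is handed in when it is done.

Besides the shell and the picture viewer there is one more tool, called in YAML: its name, and indented under it one key for each argument. apply_moves: Moves the arm, as the interface text tells. Its arguments: {"type":"object","properties":{"commands":{"type":"array","items":{"type":"array","items":{"type":"number"}}},"claw":{"type":"number"},"newtons":{"type":"number"}},"required":["commands"]}

```bash
mkdir -p pics; ls; python3 - <<'E'
from cell import arm, vision, order
import cv2,numpy as np
print(arm.observe())
for n in ["scene","top","wrist"]:
    c=vision.get_calibration(n)
    p,d=vision.get_image(n)
    cv2.imwrite(f"pics/{n}0.png",p[:,:,::-1]); np.save(f"pics/{n}0.npy",d)
    print(n,c)
E
```

```text
pics
{'clock': 0.0, 'joints': array([ 1.17041022,  0.43528006,  0.02501159,  1.57410495, -0.01157577,
        1.13403242, -0.07510051]), 'dq': array([-3.31514699e-08,  5.27655049e-04, -5.50495700e-04, -1.58206470e-04,
        9.52753575e-04, -1.09861596e-03,  1.08403556e-03]), 'joint_efforts': array([-2.82455294e-04, -6.67845941e+01,  9.84624512e-01, -3.14461684e+01,
       -6.06983900e-02,  4.30359878e-02,  1.41128753e-04]), 'position': array([ 0.18315115, -0.59704576,  0.24790693]), 'ee_rot': array([-2.52563533e+00,  1.86694764e+00,  2.28618972e-03]), 'force': array([0.41916578, 0.34851696, 0.16242365]), 'ft_torque': array([ 0.06297265, -0.01497077,  0.03249486]), 'width': 1.0004570857195574}
scene {'K': array([[513.51000584,   0.        , 323.84854282],
       [  0.        , 513.51000584, 234.15632855],
       [  0.        ,   0.        ,   1.        ]]), 'R': array([[ 0.85997628, -0.51010879,  0.01515995],
       [-0.31036844, -0.54635945, -0.7779221 ],
       [ 0.40510768,  0.66428938, -0.62817783]]), 't': array([-0.4766377 ,  0.14614795,  1.26267062])}
top {'K': array([[437.23652199,   0.        , 320.6544648 ],
       [  0.        , 437.23652199, 230.63863016],
       [  0.        ,   0.        ,   1.        ]]), 'R': array([[ 0.01745723, -0.99984665,  0.00138763],
       [-0.98376528, -0.01742433, -0.17861204],
       [ 0.17860883,  0.00175296, -0.9839186 ]]), 't': array([-0.14728956,  0.46615292,  0.91851618])}
wrist {'K': array([[371.64829954,   0.        , 317.63016427],
       [  0.        , 371.64829954, 237.11885083],
       [  0.        ,   0.        ,   1.        ]]), 'R': array([[ 0.29312567, -0.95607326, -0.00112703],
       [-0.91607686, -0.28120005,  0.2858841 ],
       [-0.27364306, -0.08276752, -0.95826354]]), 't': array([-0.62335403, -0.03442133,  0.39064394])}
```

View pics/scene0.png

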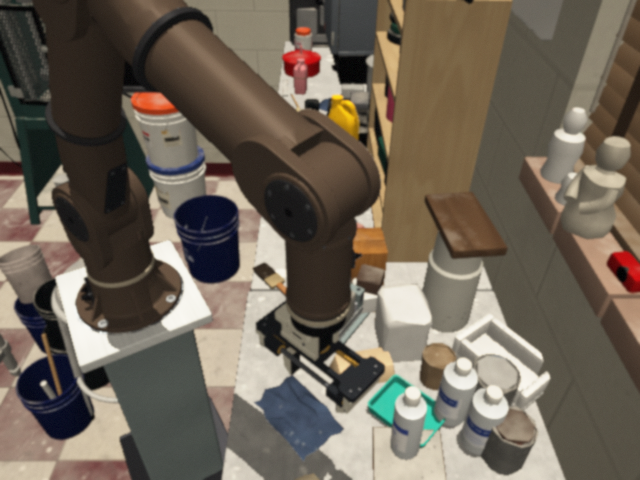

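View pics/top0.png

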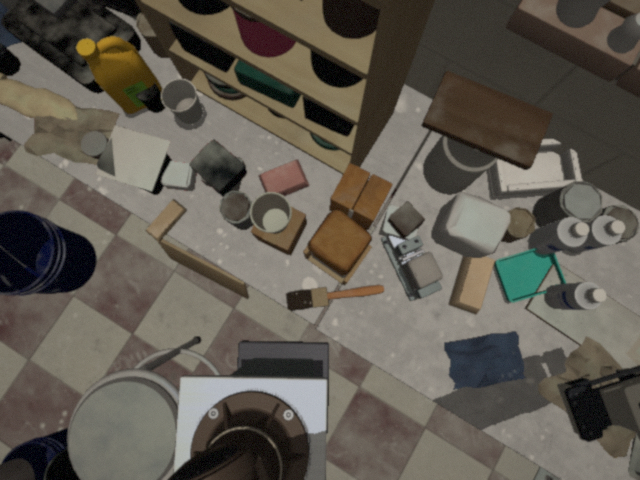

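View pics/wrist0.png

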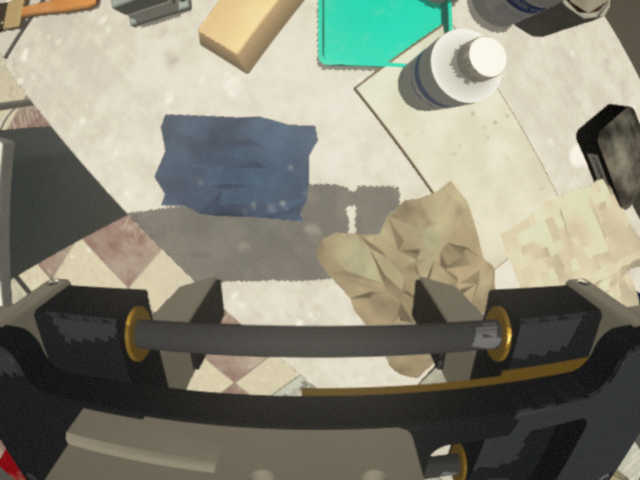

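The top view shows the fixture around px (415,265). I'll zoom in there.

```bash
python3 - <<'E'
import cv2,numpy as np
p=cv2.imread("pics/top0.png"); c=p[190:310,360:520]
cv2.imwrite("pics/topz.png",cv2.resize(c,None,fx=5,fy=5,interpolation=cv2.INTER_CUBIC))
from cell import vision
cal=vision.get_calibration("top");d=np.load("pics/top0.npy")
def w(u,v):
    z=d[v,u];K=cal["K"];x=np.array([(u-K[0,2])/K[0,0],(v-K[1,2])/K[1,1],1])*z
    return cal["R"].T@(x-cal["t"])
for v in range(200,304,8):
    print(v,[ "%d:%.3f,%.3f,%.3f"%((u,)+tuple(w(u,v))) for u in range(376,450,8)])
E
```

```text
200 ['376:0.522,-0.252,0.113', '384:0.523,-0.269,0.110', '392:0.552,-0.304,-0.002', '400:0.553,-0.323,-0.003', '408:0.553,-0.341,-0.001', '416:0.553,-0.360,-0.002', '424:0.553,-0.378,-0.000', '432:0.553,-0.397,-0.000', '440:0.554,-0.415,-0.001', '448:0.553,-0.433,0.002']
208 ['376:0.506,-0.252,0.110', '384:0.741,-0.413,-0.877', '392:0.519,-0.294,0.057', '400:0.510,-0.304,0.098', '408:0.509,-0.320,0.100', '416:0.534,-0.360,-0.003', '424:0.534,-0.378,-0.002', '432:0.535,-0.397,-0.003', '440:0.529,-0.408,0.023', '448:0.511,-0.404,0.099']
216 ['376:0.513,-0.266,-0.001', '384:0.504,-0.278,0.042', '392:0.492,-0.287,0.099', '400:0.492,-0.303,0.101', '408:0.492,-0.320,0.101', '416:0.492,-0.336,0.100', '424:0.516,-0.378,-0.003', '432:0.515,-0.396,-0.001', '440:0.502,-0.397,0.062', '448:0.488,-0.395,0.127']
224 ['376:0.671,-0.378,-0.884', '384:0.484,-0.277,0.053', '392:0.478,-0.289,0.085', '400:0.475,-0.303,0.100', '408:0.475,-0.320,0.099', '416:0.476,-0.337,0.098', '424:0.496,-0.377,-0.002', '432:0.496,-0.395,0.000', '440:0.477,-0.387,0.097', '448:0.470,-0.393,0.132']
232 ['376:0.476,-0.266,-
[... 1686 characters left out ...]
005', '408:0.364,-0.328,0.048', '416:0.359,-0.331,0.111', '424:0.359,-0.346,0.115', '432:0.360,-0.363,0.112', '440:0.368,-0.410,-0.003', '448:0.369,-0.428,-0.002']
288 ['376:0.347,-0.264,0.014', '384:0.348,-0.284,-0.004', '392:0.348,-0.301,0.000', '400:0.349,-0.319,-0.001', '408:0.348,-0.335,0.012', '416:0.345,-0.338,0.079', '424:0.346,-0.356,0.071', '432:0.346,-0.373,0.070', '440:0.297,-0.141,0.987', '448:0.351,-0.428,-0.004']
296 ['376:0.330,-0.266,-0.003', '384:0.330,-0.283,-0.001', '392:0.331,-0.301,0.002', '400:0.331,-0.319,0.001', '408:0.331,-0.335,0.011', '416:0.331,-0.348,0.029', '424:0.329,-0.356,0.071', '432:0.332,-0.391,-0.002', '440:0.333,-0.408,0.001', '448:0.333,-0.426,-0.000']
```

View pics/topz.png

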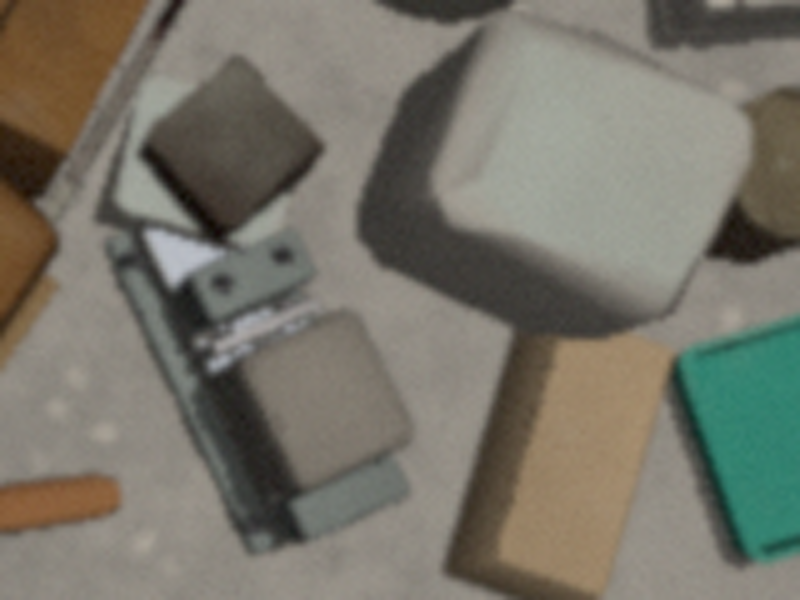

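```bash
cat > h.py <<'E'
import cv2,numpy as np
from cell import vision,arm,order
def cloud(d,cal,step=1):
    K=cal["K"];v,u=np.mgrid[0:480:step,0:640:step];z=d[::step,::step]
    X=np.stack([(u-K[0,2])/K[0,0]*z,(v-K[1,2])/K[1,1]*z,z],-1)
    W=(X-cal["t"])@cal["R"]
    W[z<=0]=np.nan
    return W
E
python3 - <<'E'
from h import *
for n in ["top","scene"]:
    W=cloud(np.load(f"pics/{n}0.npy"),vision.get_calibration(n)).reshape(-1,3)
    W=W[np.isfinite(W[:,0])]
    np.save(f"pics/{n}_W.npy",W)
    def box(name,x0,x1,y0,y1,z0,z1):
        s=W[(W[:,0]>x0)&(W[:,0]<x1)&(W[:,1]>y0)&(W[:,1]<y1)&(W[:,2]>z0)&(W[:,2]<z1)]
        if len(s)<8: print(n,name,len(s));return
        r=cv2.minAreaRect((s[:,:2]*1000).astype(np.float32))
        print(n,name,len(s),np.round(r[0],1),np.round(r[1],1),round(r[2],1),s[:,2].mean().round(4),np.round(s[:,2].max(),3))
    box("block",.33,.43,-.40,-.29,.108,.122)
    box("slj",.41,.46,-.36,-.28,.080,.10)
    box("fixj",.3,.36,-.40,-.32,.06,.078)
    box("dark",.46,.53,-.36,-.27,.09,.12)
    box("cube",.4,.53,-.5,-.36,.08,.16)
    # raster map 5mm cells max z
    H={}
    m=(W[:,0]>.28)&(W[:,0]<.56)&(W[:,1]>-.46)&(W[:,1]<-.2)&(W[:,2]<.3)
    for x,y,z in W[m]:
        k=(int((x-.28)/.01),int((-y-.2)/.01));H[k]=max(H.get(k,-9),z)
    for i in range(27,-1,-1):
        print("%.2f"%(.285+.01*i)," ".join("%3d"%(H[(i,j)]*1000) if (i,j) in H else "  ." for j in range(26)))
E
```

```text
top block 797 [ 381.4 -348.7] [60.2 55.5] 26.5 0.1139 0.119
top slj 317 [ 443.2 -321.8] [42.5 51.5] 24.4 0.0894 0.099
top fixj 242 [ 343.1 -361.3] [31.2 61.5] 1.0 0.0705 0.077
top dark 679 [ 500.9 -305.5] [88.3 57.3] 42.1 0.0984 0.112
top cube 3004 [ 465. -430.] [139.6 129.9] 89.8 0.1309 0.145
0.55 112 112 111 115 114 115 113 114 112   0   1   3   2   2   2   1   1   2   2   1   2   1   3   2  -1 278
0.54 114 113 112 115 114 113 113 115 110   0   2   0   1   0   2   4   2   3   2   4   5   3   1   .   .   .
0.53 113 111 114 115 113 116 113 113   0   0   .   2   1   .   .   3   0   1   2   2  33 133 138 134 133 126
0.52 113 115 114 115 113 114 115 112  59  56  54  99 100   .   .   .   2   3   0   2 130 139 142 141 138 136
0.52 111 113 114 114 114 114 113   0  57  56  98 102 100  98   .   .   .   3   1  43 137 139 143 143 143 140
0.51 113 114 113 116 114 113 113  52  97 101 100 101 102 100  96  52   .   1   2 127 139 141 144 144 144 142
0.49 112 113 112 113 114 116   0  55  99 101 103 102 101 103 102  99   0   3   1 134 138 142 143 143 142 142
0.48   .   . 109 113 115 110   1  58 100 1
[... 4853 characters left out ...]
 .   .   .   .   .   .   0   .   .   .   .   .
0.33   .   .   .   .   .   .   .   .   .   .   .   .   .   .   .   .   .   .   .   .   2   1   .   .   .   .
0.32  -3   .   .   .   .   .   .   .   .   .   .   .   .   .   .   .   .   .   .   .  -1   3   1  42  44  46
0.31   1   3   .   .   .   .   .   .   .   .   .   .   .   .   .   .   .   .   .   .  -1   1  10  42  48  49
0.30   0   2   .   .   .   .   .   .   .   .   .   .   .   .   .   .   .   .   .   .   .   1   1   .  18  37
0.29   3   2   .   .   .   .   .   .   .   .   .   .   .   .   .   .   .   .   .   .   .   .   .   0   0   3
0.28   3   4   .   .   .   .   .   .   .   .   .   .   .   .   .   .   .   .   .   .   0   1   3   2   1   3
```

```bash
cat >> h.py <<'E'
from scipy.spatial.transform import Rotation as Ro
def st():
    s=arm.observe(); return s, np.array(s["position"]), Ro.from_rotvec(s["ee_rot"])
def down(yaw,lean=0,leandir=None):
    """tool z down, tool x at world angle yaw; then lean (rad) about tool x"""
    x=np.array([np.cos(yaw),np.sin(yaw),0]);z=np.array([0,0,-1.]);y=np.cross(z,x)
    R=Ro.from_matrix(np.stack([x,y,z],1))
    return R*Ro.from_rotvec([lean,0,0])
def plan(p0,R0,p1,R1,n=None,vmax=.045,wmax=8.0):
    w=(R0.inv()*R1).as_rotvec(); d=np.array(p1)-p0
    if n is None: n=int(np.ceil(max(np.linalg.norm(d)/vmax,np.degrees(np.linalg.norm(w))/wmax,1)))
    R=R0
    print("n",n,"dist",np.linalg.norm(d).round(4),"ang",np.degrees(np.linalg.norm(w)).round(1))
    rows=[]
    for k in range(n):
        rows.append([round(float(a),2) for a in R.inv().apply(d/n)*100]+[round(float(a),3) for a in w/n]); R=R*Ro.from_rotvec(w/n)
    for k in range(0,n,5): print(rows[k:k+5])
    return rows
E
python3 - <<'E'
from h import *
s,p,R=st(); print(R.as_matrix().round(3))
for yaw in (112,-68):
    plan(p,R,[.40,-.36,.33],down(np.radians(yaw)))
E
```

```text
[[ 0.293 -0.956 -0.   ]
 [-0.956 -0.293  0.001]
 [-0.001  0.    -1.   ]]
n 22 dist 0.3316 ang 175.1
[[-0.74, -1.26, -0.37, 0.0, -0.0, 0.139], [-0.91, -1.14, -0.37, 0.0, -0.0, 0.139], [-1.06, -1.01, -0.37, 0.0, -0.0, 0.139], [-1.19, -0.85, -0.37, 0.0, -0.0, 0.139], [-1.29, -0.68, -0.37, 0.0, -0.0, 0.139]]
[[-1.38, -0.49, -0.37, 0.0, -0.0, 0.139], [-1.43, -0.3, -0.37, 0.0, -0.0, 0.139], [-1.46, -0.1, -0.37, 0.0, -0.0, 0.139], [-1.46, 0.11, -0.37, 0.0, -0.0, 0.139], [-1.43, 0.31, -0.37, 0.0, -0.0, 0.139]]
[[-1.37, 0.5, -0.37, 0.0, -0.0, 0.139], [-1.29, 0.69, -0.37, 0.0, -0.0, 0.139], [-1.18, 0.86, -0.37, 0.0, -0.0, 0.139], [-1.05, 1.01, -0.37, 0.0, -0.0, 0.139], [-0.9, 1.15, -0.37, 0.0, -0.0, 0.139]]
[[-0.73, 1.26, -0.37, 0.0, -0.0, 0.139], [-0.55, 1.35, -0.37, 0.0, -0.0, 0.139], [-0.36, 1.42, -0.37, 0.0, -0.0, 0.139], [-0.16, 1.45, -0.37, 0.0, -0.0, 0.139], [0.04, 1.46, -0.37, 0.0, -0.0, 0.139]]
[[0.25, 1.44, -0.37, 0.0, -0.0, 0.139], [0.44, 1.39, -0.37, 0.0, -0.0, 0.139]]
n 8 dist 0.3316 ang 4.9
[[-2.04, -3.46, -1.02, 0.0, 0.0, -0.011], [-2.0, -3.48, -1.02, 0.0, 0.0, -0.011], [-1.97, -3.5, -1.02, 0.0, 0.0, -0.011], [-1.93, -3.52, -1.02, 0.0, 0.0, -0.011], [-1.89, -3.54, -1.02, 0.0, 0.0, -0.011]]
[[-1.85, -3.56, -1.02, 0.0, 0.0, -0.011], [-1.81, -3.58, -1.02, 0.0, 0.0, -0.011], [-1.77, -3.6, -1.02, 0.0, 0.0, -0.011]]
```

apply_moves:
  commands:
    - [0,0,-4,0,0,0]
    - [0,0,-4,0,0,0]
    - [-2,-3.5,0,0,0,-0.01]
    - [-2,-3.5,0,0,0,-0.01]
    - [-2,-3.5,0,0,0,-0.01]
  claw: -1

```text
clock: 0.65
position: [0.2659, -0.5074, 0.3287]
ee_rot: [-2.554, 1.83, -0.0]
force: [0.9, 0.5, -0.5]
width: 0.999
```

apply_moves:
  commands:
    - [-1.9,-3.5,0,0,0,-0.01]
    - [-1.9,-3.5,0,0,0,-0.01]
    - [-1.8,-3.6,0,0,0,-0.01]
    - [-1.8,-3.6,0,0,0,-0.01]
    - [0,0,0,0,0,0]

```text
clock: 1.15
position: [0.3787, -0.3858, 0.3287]
ee_rot: [-2.596, 1.764, -0.0]
force: [-0.4, -0.4, 0.4]
width: 0.999
```

```bash
python3 - <<'E'
from h import *
s,p,R=st(); print(s["clock"],p,R.as_matrix().round(3),s["joints"].round(3))
for n in ["scene","wrist"]:
    c=vision.get_calibration(n); pic,d=vision.get_image(n)
    np.savez(f"pics/{n}1.npz",p=pic,d=d,**c)
    cv2.imwrite(f"pics/{n}1.png",pic[:,:,::-1])
E
```

```text
1.15 [ 0.37866268 -0.38576903  0.32869725] [[ 0.368 -0.93   0.002]
 [-0.93  -0.368  0.002]
 [-0.002 -0.003 -1.   ]] [ 0.791  0.247 -0.118  1.648  0.027  1.249 -0.526]
```

View pics/wrist1.png

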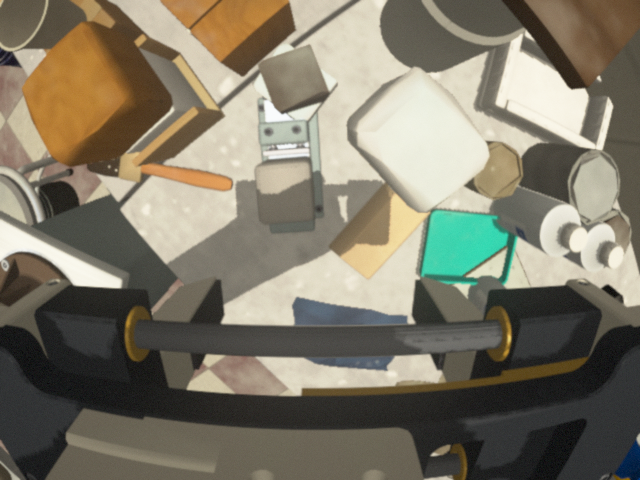

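View pics/scene1.png

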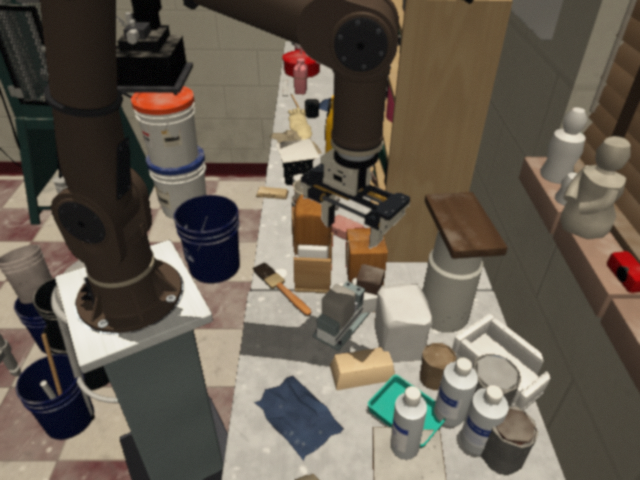

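```bash
cat >> h.py <<'E'
def wcloud(d,c):
    K=c["K"];v,u=np.mgrid[0:480,0:640];a=(u-K[0,2])/K[0,0];b=(v-K[1,2])/K[1,1]
    r=np.hypot(a,b);t=np.tan(np.minimum(r,1.5))/np.maximum(r,1e-9)
    X=np.stack([a*t*d,b*t*d,d],-1); W=(X-c["t"])@c["R"]; W[(d<=0)|(r>1.3)]=np.nan
    return W
E
python3 - <<'E'
from h import *
f=np.load("pics/wrist1.npz")
W=wcloud(f["d"],f).reshape(-1,3);W=W[np.isfinite(W[:,0])]
T=np.load("pics/top_W.npy")
import sys
def box(W,n,name,x0,x1,y0,y1,z0,z1):
    s=W[(W[:,0]>x0)&(W[:,0]<x1)&(W[:,1]>y0)&(W[:,1]<y1)&(W[:,2]>z0)&(W[:,2]<z1)]
    if len(s)<8: print(n,name,len(s));return
    r=cv2.minAreaRect((s[:,:2]*1000).astype(np.float32))
    print(n,name,len(s),np.round(r[0],1),np.round(r[1],1),round(r[2],1),s[:,2].mean().round(4),np.round(s[:,2].max(),3))
box(W,"w","block",.33,.43,-.40,-.29,.108,.122)
box(W,"w","slj",.41,.453,-.36,-.28,.085,.095)
box(W,"w","fixj",.3,.36,-.40,-.33,.068,.076)
box(W,"w","dark",.453,.53,-.36,-.27,.096,.12)
box(W,"w","bench",.28,.33,-.33,-.28,-.02,.02)
H={}
m=(W[:,0]>.28)&(W[:,0]<.56)&(W[:,1]>-.46)&(W[:,1]<-.2)&(W[:,2]<.3)
for x,y,z in W[m]:
    k=(int((x-.28)/.01),int((-y-.2)/.01));H[k]=max(H.get(k,-9),z)
for i in range(27,-1,-1):
    print("%.2f"%(.28+.01*i)," ".join("%3d"%(H[(i,j)]*1000) if (i,j) in H else "  ." for j in range(26)))
im=f["p"][60:250,190:380,::-1]
cv2.imwrite("pics/w1z.png",cv2.resize(im,(760,600)[:1]+(600,) if 0 else None,fx=3.1,fy=3.1,interpolation=cv2.INTER_CUBIC))
E
```

```text
w block 3382 [ 381.7 -350.1] [60.5 55.6] 25.4 0.1142 0.118
w slj 1157 [ 430.9 -328. ] [47.5 49.6] 21.2 0.0894 0.094
w fixj 458 [ 341.  -370.5] [13.4 49.8] 27.6 0.0712 0.074
w dark 3075 [ 501.3 -305.7] [89.3 56. ] 42.9 0.099 0.113
w bench 1322 [ 305. -305.] [50.  49.9] 0.2 -0.0006 0.002
0.55   .   .   .   .   . 111 113 113 113   0   1   1   1   1   2   1   1   1   1   1   1   0   2   0 275 279
0.54   . 105 113 114 113 113 113 113 112   0   1   1   1   1   1   1   1   0   1   2   1   2 123   .   .   .
0.53 111 112 113 114 113 114 113 113   1   2   .   1   1   1   1   2   1   1   1   1  28 134 137 136 133 128
0.52 111 112 113 113 114 113 113 113  56  56  52  99  99   1   1   2   1   1   1   1 131 137 141 142 140 136
0.51 111 113 113 113 114 114 113   0  57  96  98  99 100  99  57  56   2   2   1   2 136 140 143 143 142 141
0.50 114 114 114 113 113 114 113   .  55 100  99 101 101 101 100  58  49   1   1 129 137 141 142 142 142 141
0.49 113 113 113 113 114 113  -1   .  99 100 101 102 102 102 102  98   1   1   1 132 137 142 142 141 142 141
0.48   2   1 112 113 113 113   0  98 100 100 101 1
[... 1538 characters left out ...]
16 111  73  72  73  72  11   1   1  32  46  48
0.33  14  15  14  15  15  15  13  12   1   1   2   2   0   .  72  72  73  72   .   0   1   1   1  43  46  45
0.32  12  12  10  10   1   0   1   1   1   1   1   0   0   .  72  72   .   .   0   1   1   1  16  45  46  46
0.31   1   1   1   1   1   1   0   1   1   1   1   1   1   2   0   .   0   1   1   1   1   1  17  43  45  45
0.30   1   1   1   1   1   1   1   1   1   1   1   1   1   1   1   1   1   1   0   1   1   1   1   0   1   0
0.29   1   1   1   2   1   1   1   1   1   1   1   1   1   1   0   1   2   1   1   1   1   1   1   0   0   0
0.28   1   1   1   1   2   1   1   2   1   1   1   1   1   1   1   0   1   1   1   1   1   0   1   1   1   1
```

View pics/w1z.png

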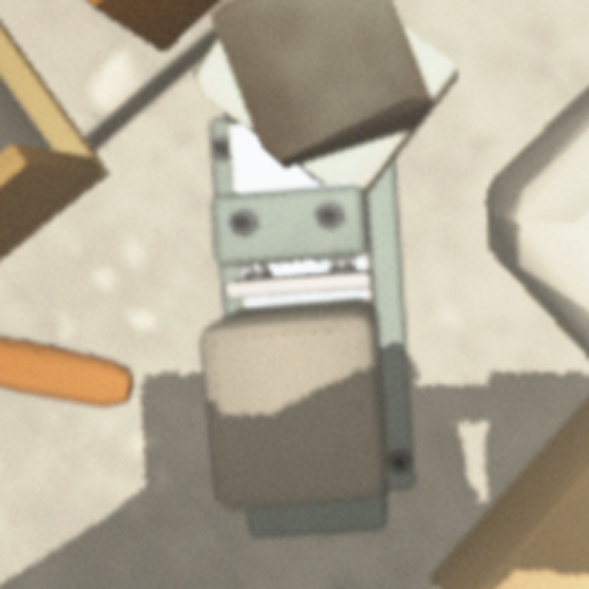

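```bash
python3 - <<'E'
from h import *
f=np.load("pics/wrist1.npz")
W=wcloud(f["d"],f).reshape(-1,3);W=W[np.isfinite(W[:,0])]
print("cam",-f["R"].T@f["t"])
W=W[(W[:,0]>.28)&(W[:,0]<.56)&(W[:,1]>-.46)&(W[:,1]<-.24)]
T=np.load("pics/top_W.npy");T=T[(T[:,0]>.28)&(T[:,0]<.56)&(T[:,1]>-.46)&(T[:,1]<-.24)]
o=np.array([.3817,-.3495])
for nm,C in (("w",W),("t",T)):
  for th in (21,22,23,24,25):
    t=np.radians(th);ex=np.array([np.cos(t),np.sin(t)]);ey=np.array([-ex[1],ex[0]])
    q=np.c_[(C[:,:2]-o)@ex,(C[:,:2]-o)@ey,C[:,2]]*1000
    def ext(x0,x1,y0,y1,z0,z1):
        s=q[(q[:,0]>x0)&(q[:,0]<x1)&(q[:,1]>y0)&(q[:,1]<y1)&(q[:,2]>z0)&(q[:,2]<z1)]
        return len(s),np.percentile(s[:,0],[1,99]).round(1),np.percentile(s[:,1],[1,99]).round(1)
    print(nm,th,"blk",ext(-45,45,-45,45,111,120),"fix",ext(-70,-25,-40,40,68,76),"slj",ext(35,75,-40,40,87,93))
    # foot right edge line: min y per x bin
    s=q[(q[:,2]>8)&(q[:,2]<16)&(q[:,0]>-60)&(q[:,0]<110)&(q[:,1]>-50)&(q[:,1]<50)]
    print("   foot",[(b,np.percentile(s[(s[:,0]>b)&(s[:,0]<b+20)][:,1],[2,98]).round(1).tolist()) for b in range(-60,100,20) if ((s[:,0]>b)&(s[:,0]<b+20)).sum()>20], s[:,0].min().round(1),s[:,0].max().round(1))
t=np.radians(23);ex=np.array([np.cos(t),np.sin(t)]);ey=np.array([-ex[1],ex[0]])
q=np.c_[(W[:,:2]-o)@ex,(W[:,:2]-o)@ey,W[:,2]]*1000
H={}
for x,y,z in q:
    k=(int((x+70)//5),int((y+60)//5));H[k]=max(H.get(k,-9),z)
for i in range(44,-1,-1): print("%4d"%(-70+5*i)," ".join("%3d"%H[(i,j)] if (i,j) in H else "  ." for j in range(23,-1,-1)))
E
```

```text
cam [ 0.44909858 -0.35912133  0.46415096]
w 21 blk (3201, array([-28.5,  28.7]), array([-27.1,  25.5])) fix (458, array([-52.3, -37.9]), array([-29.7,  18.8])) slj (1101, array([46.1, 70.3]), array([-21.4,  26.9]))
   foot [(-60, [-40.4, -30.3]), (-40, [-40.3, -30.2]), (-20, [-38.9, -28.9]), (0, [-36.2, -26.4]), (20, [-34.8, 36.2]), (40, [-33.5, 33.4]), (60, [-32.1, 38.2]), (80, [32.6, 40.8])] -49.4 100.5
w 22 blk (3201, array([-28.3,  28.5]), array([-26.9,  25.3])) fix (458, array([-52. , -38.3]), array([-28.9,  19.6])) slj (1101, array([46.2, 69.9]), array([-22.4,  25.8]))
   foot [(-60, [-39.6, -29.5]), (-40, [-39.7, -29.7]), (-20, [-38.6, -28.3]), (0, [-36.3, -26.7]), (20, [-35.3, 35.6]), (40, [-34.3, 34.9]), (60, [-33.3, 36.9]), (80, [31.1, 39.2])] -50.0 101.1
w 23 blk (3201, array([-28.3,  28.3]), array([-26.8,  25.2])) fix (458, array([-51.7, -38.7]), array([-28. ,  20.4])) slj (1101, array([46.2, 69.6]), array([-23.3,  24.6]))
   foot [(-60, [-38.9, -28.7]), (-40, [-39.1, -29.2]), (-20, [-38.3, -28.1]), (0, [-36.5, -27.0]), (20, [-35.8, 35.0]), (40, [-35.2, 34.4]), (60, [-34.
[... 6401 characters left out ...]
13   0   0   .   .   .   .   .   .   .   .   .   .  73  72  72  72  71  18  18   1   1   0   0
 -45   0   0   0   .   .   .   .  71  72  72  72  73  72  72  72  72  73  71  15  16   1   1   0   0
 -50   0   1   0   .   .   .   .  72  72  72  73  73  73  72  72  73  73  71  12  11   0   0   0   0
 -55   0   0   1  -2   .   .   .  70  70  71  71  71  71  70  70  70  70  69  11   1   0   1   0   1
 -60   0   0   0   1   0   0   .   .   .   .   .   .   .   .   .   .   .   0   1   1   1   1   0   1
 -65   0   1   0   1   2   0   .   .   .   .   .   .   .   .   .   .   .   0   0   1   1   0   1   1
 -70   1   0   0   0   1   0   .   .   .   .   .   .   .   .   .   .   .   0   0   1   1   0   0   1
```

```bash
python3 - <<'E'
from h import *
for n,(a,b,c,d) in {"scene1":(240,360,290,440),"top0":(190,300,360,500)}.items():
    p=cv2.imread(f"pics/{n}.png")[a:b,c:d]
    cv2.imwrite(f"pics/{n}z.png",cv2.resize(p,None,fx=5,fy=5,interpolation=cv2.INTER_CUBIC))
E
```

```text
(no output)
```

View pics/scene1z.png

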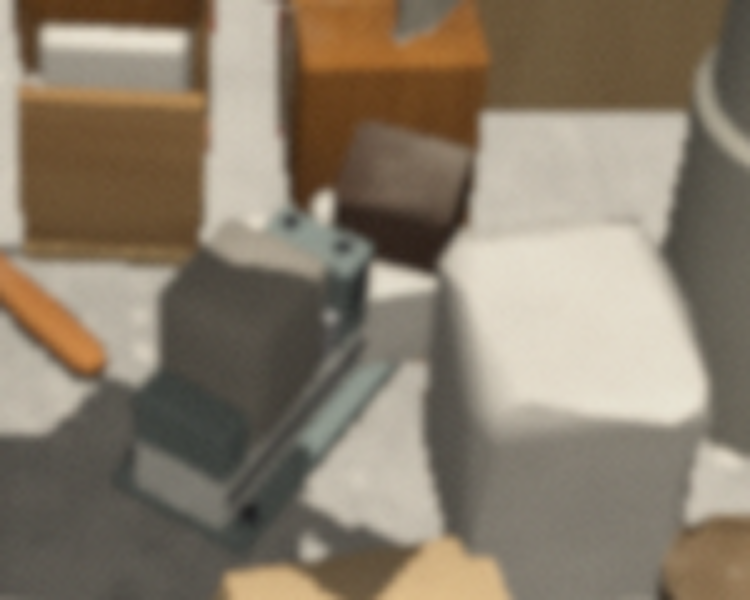

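```bash
cat >> h.py <<'E'
YAW=np.radians(24.6)
ex=np.array([np.cos(YAW),np.sin(YAW),0]);ey=np.array([-ex[1],ex[0],0])
# fixture origin (world): first estimate, q-x offset +3, q-y offset -1.2
O=np.array([.3817,-.3495,0])+.003*ex-.0012*ey
def F(x,y,z): return O+x*ex+y*ey+np.array([0,0,z])
def toF(P): 
    P=np.atleast_2d(P)-O; return np.c_[P@ex,P@ey,P[:,2]]
def tool(lean=0): return down(YAW-np.pi/2,lean)  # +lean: tool points to +x fixture
E
python3 - <<'E'
from h import *
s,p,R=st(); print(toF(p))
plan(p,R,F(-.19,-.02,.24),tool(np.radians(45)))
E
```

```text
[[-0.02640576 -0.03298633  0.3285629 ]]
n 6 dist 0.1865 ang 45.1
[[-0.05, 2.73, 1.48, 0.131, -0.004, -0.009], [-0.08, 2.9, 1.11, 0.131, -0.004, -0.009], [-0.1, 3.02, 0.72, 0.131, -0.004, -0.009], [-0.13, 3.09, 0.32, 0.131, -0.004, -0.009], [-0.16, 3.1, -0.09, 0.131, -0.004, -0.009]]
[[-0.19, 3.06, -0.49, 0.131, -0.004, -0.009]]
```

apply_moves:
  commands:
    - [0,2.7,1.5,0.131,-0.004,-0.009]
    - [-0.1,2.9,1.1,0.131,-0.004,-0.009]
    - [-0.1,3.0,0.7,0.131,-0.004,-0.009]
    - [-0.1,3.1,0.3,0.131,-0.004,-0.009]
    - [-0.2,3.1,-0.1,0.131,-0.004,-0.009]

```text
clock: 1.75
position: [0.2463, -0.4381, 0.258]
ee_rot: [-2.145, 1.403, -0.465]
force: [-1.3, -0.5, -0.5]
width: 0.998
```

apply_moves:
  commands:
    - [-0.2,3.1,-0.5,0.131,-0.004,-0.009]
    - [0,0,0,0,0,0]

```text
clock: 1.95
position: [0.2124, -0.4492, 0.2375]
ee_rot: [-2.035, 1.343, -0.531]
force: [0.2, -0.1, 0.0]
width: 1.003
```

```bash
cat >> h.py <<'E'
def snap(n,tag):
    c=vision.get_calibration(n); pic,d=vision.get_image(n)
    np.savez(f"pics/{tag}.npz",p=pic,d=d,**c); cv2.imwrite(f"pics/{tag}.png",pic[:,:,::-1])
    return pic,d,c
E
python3 - <<'E'
from h import *
s,p,R=st(); print(s["clock"],toF(p),R.as_matrix().round(3),s["joints"].round(3))
snap("wrist","wrist2")
E
```

```text
1.95 [[-0.19838863 -0.0189434   0.2374776 ]] [[ 0.398 -0.661  0.636]
 [-0.917 -0.277  0.285]
 [-0.012 -0.697 -0.717]] [ 1.549  0.434 -0.078  1.884 -0.741  1.228  0.712]
```

View pics/wrist2.png

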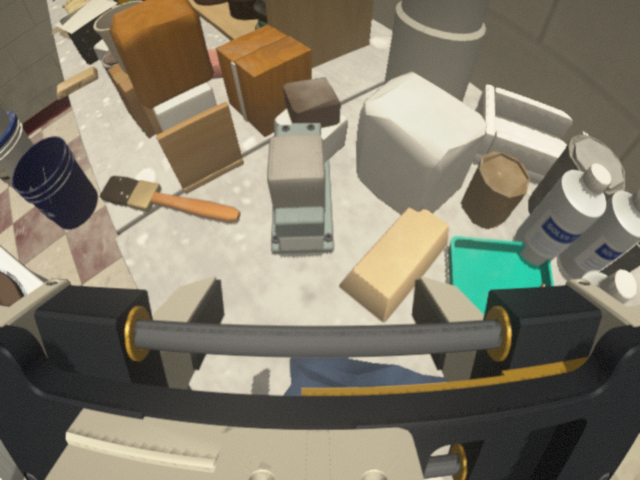

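```bash
python3 - <<'E'
from h import *
f=np.load("pics/wrist2.npz")
im=f["p"][60:190,230:390,::-1]
cv2.imwrite("pics/w2z.png",cv2.resize(im,None,fx=4.5,fy=4.5,interpolation=cv2.INTER_CUBIC))
W=wcloud(f["d"],f)
g=np.load("pics/wrist1.npz");W1=wcloud(g["d"],g)
hsv=cv2.cvtColor(g["p"],cv2.COLOR_RGB2HSV)
for nm,C in (("2",W),("1",W1)):
    q=toF(C.reshape(-1,3))*1000; q=q[np.isfinite(q[:,0])]
    for nm2,z0,z1 in (("white",53,61),("dark",95,106),("side20-50",20,50)):
        s=q[(q[:,2]>z0)&(q[:,2]<z1)&(q[:,0]>(66 if z0>21 else 76))&(q[:,0]<160)&(q[:,1]>-75)&(q[:,1]<50)]
        if z0==20: s=s[(s[:,1]<-27)]
        if len(s)<6: print(nm,nm2,len(s)); continue
        h=cv2.convexHull(s[:,:2].astype(np.float32))[:,0]
        r=cv2.minAreaRect(s[:,:2].astype(np.float32))
        print(nm,nm2,len(s),cv2.boxPoints(r).round(0).tolist(), "minx pt",s[s[:,0].argsort()[:5]].round(0).tolist())
E
```

```text
2 white 506 [[64.0, -36.0], [108.0, -61.0], [161.0, 33.0], [117.0, 58.0]] minx pt [[68.0, -29.0, 55.0], [69.0, -29.0, 56.0], [69.0, -28.0, 58.0], [70.0, -27.0, 57.0], [71.0, -30.0, 54.0]]
2 dark 1666 [[59.0, -11.0], [102.0, -63.0], [175.0, -1.0], [131.0, 51.0]] minx pt [[74.0, 1.0, 96.0], [74.0, 1.0, 99.0], [75.0, -3.0, 96.0], [75.0, -1.0, 96.0], [75.0, -1.0, 97.0]]
2 side20-50 270 [[75.0, -37.0], [103.0, -61.0], [105.0, -59.0], [77.0, -34.0]] minx pt [[76.0, -36.0, 37.0], [76.0, -36.0, 27.0], [76.0, -36.0, 25.0], [76.0, -36.0, 34.0], [76.0, -36.0, 29.0]]
1 white 879 [[58.0, -18.0], [106.0, -62.0], [173.0, 11.0], [125.0, 55.0]] minx pt [[67.0, -26.0, 58.0], [67.0, -25.0, 56.0], [67.0, -24.0, 57.0], [68.0, -27.0, 57.0], [68.0, -26.0, 55.0]]
1 dark 3244 [[33.0, -34.0], [78.0, -86.0], [176.0, -2.0], [131.0, 50.0]] minx pt [[66.0, -71.0, 100.0], [67.0, -73.0, 104.0], [67.0, -72.0, 100.0], [67.0, -72.0, 96.0], [68.0, -73.0, 102.0]]
1 side20-50 27 [[75.0, -36.0], [103.0, -61.0], [104.0, -59.0], [77.0, -35.0]] minx pt [[76.0, -35.0, 49.0], [77.0, -36.0, 32.0], [78.0, -36.0, 44.0], [79.0, -37.0, 28.0], [79.0, -37.0, 41.0]]
```

View pics/w2z.png

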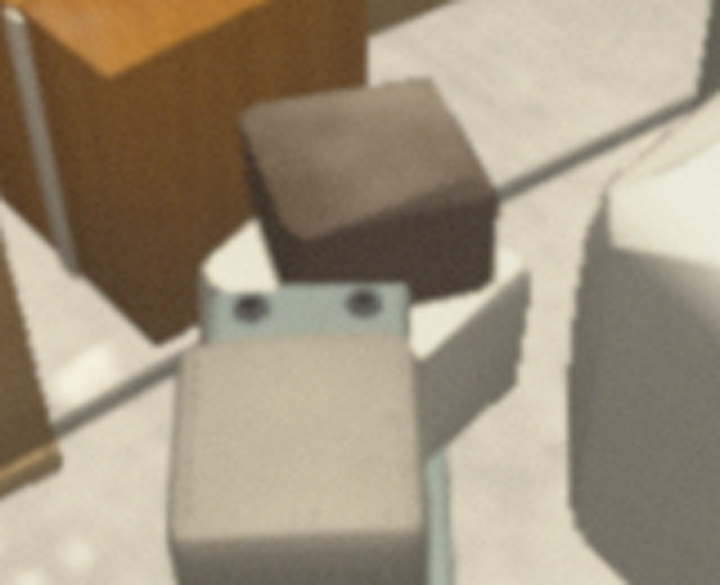

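```bash
python3 - <<'E'
from h import *
Q=[]
for t in ("wrist1","wrist2"):
    g=np.load(f"pics/{t}.npz");q=toF(wcloud(g["d"],g).reshape(-1,3))*1000;Q.append(q[np.isfinite(q[:,0])])
q=np.vstack(Q);q=q[(q[:,2]<260)&(q[:,2]>-10)]
for nm,x0,x1 in (("start",17,93),("end14",31,107),("end27",44,120),("rear",60,140)):
    s=q[(q[:,0]>x0)&(q[:,0]<x1)&(abs(q[:,1])<150)]
    print(nm)
    for a,b in ((-100,-80),(-80,-60),(-60,-40),(-40,-25),(25,40),(40,60),(60,80),(80,100),(100,130)):
        r=s[(s[:,1]>a)&(s[:,1]<b)]
        print("  ",a,b,len(r),np.percentile(r[:,2],[90,99,99.9]).round(0) if len(r) else "")
s=q[(q[:,2]>145)&(abs(q[:,1])<140)&(q[:,0]>-40)&(q[:,0]<130)&(q[:,1]>0)&(q[:,1]<140)]
for x in range(-40,130,10):
    r=s[(s[:,0]>x)&(s[:,0]<x+10)]
    if len(r): print(x,"orange min y",r[:,1].min().round(0))
E
```

```text
start
   -100 -80 3540 [139. 141. 142.]
   -80 -60 3474 [131. 136. 137.]
   -60 -40 2125 [ 75.  99. 102.]
   -40 -25 1928 [ 98. 102. 110.]
   25 40 309 [ 88. 114. 114.]
   40 60 1467 [1. 1. 2.]
   60 80 1765 [  2. 101. 109.]
   80 100 5535 [216. 230. 232.]
   100 130 10518 [232. 237. 238.]
end14
   -100 -80 2321 [140. 141. 142.]
   -80 -60 3142 [132. 136. 137.]
   -60 -40 2305 [ 90. 101. 102.]
   -40 -25 1991 [101. 102. 103.]
   25 40 370 [55. 84. 88.]
   40 60 1408 [1. 1. 2.]
   60 80 1667 [  5. 102. 109.]
   80 100 6416 [221. 230. 232.]
   100 130 11250 [235. 237. 238.]
end27
   -100 -80 1924 [140. 141. 142.]
   -80 -60 2226 [132. 136. 137.]
   -60 -40 2158 [ 95. 101. 102.]
   -40 -25 2058 [101. 102. 103.]
   25 40 419 [56. 78. 88.]
   40 60 1283 [1. 1. 2.]
   60 80 1635 [  7. 102. 109.]
   80 100 6591 [221. 230. 232.]
   100 130 12259 [235. 237. 238.]
rear
   -100 -80 1553 [136. 141. 142.]
   -80 -60 1612 [104. 132. 133.]
   -60 -40 1979 [ 96. 101. 102.]
   -40 -25 2114 [101. 102. 103.]
   25 40 562 [ 71. 109. 111.]
   40 60 2749 [107. 113. 113.]
   60 80 1790 [ 58. 109. 112.]
   80 100 6584 [221. 230. 232.]
   100 130 12515 [235. 237. 238.]
50 orange min y 126.0
60 orange min y 110.0
70 orange min y 93.0
80 orange min y 89.0
90 orange min y 89.0
100 orange min y 92.0
110 orange min y 97.0
120 orange min y 103.0
```

```bash
cat >> h.py <<'E'
def scene_cloud():
    Q=[]
    for t in ("wrist1","wrist2"):
        g=np.load(f"pics/{t}.npz");W=wcloud(g["d"],g)
        v,u=np.mgrid[0:480,0:640]
        m=(v<270)&np.isfinite(W[...,0]); 
        q=toF(W[m]); Q.append(q[(q[:,2]<.28)&(np.abs(q[:,0])<.3)&(np.abs(q[:,1])<.3)])
    T=np.load("pics/top_W.npy");q=toF(T);Q.append(q[(q[:,2]<.28)&(q[:,2]>-.02)&(np.abs(q[:,0])<.3)&(np.abs(q[:,1])<.3)])
    return np.vstack(Q)
def body_check(C,g,lean,dyaw=0,marg=.003,w=.092,fing=True):
    """g grasp point in fixture frame (m); lean deg; returns penetrating points count & extremes.  C in fixture frame"""
    M=Ro.from_matrix(np.array([[0,-1,0],[-1,0,0],[0,0,-1.]]).T) # tool axes in F: x=-y, y=-x, z=-z
    M=Ro.from_rotvec([0,0,dyaw])*M*Ro.from_rotvec([np.radians(lean),0,0])
    q=M.inv().apply(C-np.array(g)) # grasp frame
    b=(np.abs(q[:,0])<.095+marg)&(np.abs(q[:,1])<.0375+marg)&(q[:,2]<-.047+marg)&(q[:,2]>-.25)
    h=b
    if fing:
        f=(np.abs(q[:,0])>w/2-.001)&(np.abs(q[:,0])<w/2+.019+marg)&(np.abs(q[:,1])<.0095+marg)&(q[:,2]<.019+marg)&(q[:,2]>-.05); h=b|f
    return C[h],q[h]
E
python3 - <<'E'
from h import *
C=scene_cloud()
# exclude block+jaws own
own=(np.abs(C[:,1])<.031)&(C[:,0]>-.06)&(C[:,0]<.07)&(C[:,2]<.119)
C=C[~own]
np.save("pics/C.npy",C)
def rep(nm,g,l,**k):
    P,q=body_check(C,g,l,**k)
    print(nm,g,l,len(P), "" if len(P)==0 else (P.mean(0).round(3).tolist(),"z",P[:,2].min().round(3),P[:,2].max().round(3),"toolx",q[:,0].min().round(3),q[:,0].max().round(3),"depth z",q[:,2].min().round(3)))
for l in (0,-10,-15,-20,-25,-30):
    for x in (-.003,.02): rep("blk",(x,0,.100),l)
for l in (0,20,25,30,35): 
    for x in (.055,.065,.07): rep("jaw",(x,0,.098),l,w=.07)
for x in range(-20,120,10):
    r=C[(C[:,0]*1000>x)&(C[:,0]*1000<x+10)&(C[:,1]<-.04)&(C[:,1]>-.1)&(C[:,2]>.11)]
    if len(r): print(x,"cube max y",r[:,1].max().round(3),"maxz",r[:,2].max().round(3))
E
```

```text
blk (-0.003, 0, 0.1) 0 0 
blk (0.02, 0, 0.1) 0 0 
blk (-0.003, 0, 0.1) -10 305 ([0.04, -0.091, 0.139], 'z', np.float64(0.137), np.float64(0.142), 'toolx', np.float64(0.078), np.float64(0.098), 'depth z', np.float64(-0.05))
blk (0.02, 0, 0.1) -10 506 ([0.061, -0.053, 0.156], 'z', np.float64(0.136), np.float64(0.225), 'toolx', np.float64(-0.098), np.float64(0.098), 'depth z', np.float64(-0.134))
blk (-0.003, 0, 0.1) -15 843 ([0.041, -0.088, 0.138], 'z', np.float64(0.132), np.float64(0.142), 'toolx', np.float64(0.072), np.float64(0.098), 'depth z', np.float64(-0.053))
blk (0.02, 0, 0.1) -15 1983 ([0.073, 0.017, 0.18], 'z', np.float64(0.132), np.float64(0.232), 'toolx', np.float64(-0.098), np.float64(0.098), 'depth z', np.float64(-0.146))
blk (-0.003, 0, 0.1) -20 1602 ([0.047, -0.064, 0.147], 'z', np.float64(0.128), np.float64(0.23), 'toolx', np.float64(-0.098), np.float64(0.098), 'depth z', np.float64(-0.153))
blk (0.02, 0, 0.1) -20 3228 ([0.076, 0.024, 0.178], 'z', np.float64(0.128), np.float64(0.232), 'toolx', np.float64(-0.098), np.float64(0.098), 'depth z', np.float64(-0.148))
blk (
[... 2935 characters left out ...]
, 'depth z', np.float64(-0.054))
jaw (0.065, 0, 0.098) 35 1762 ([0.029, -0.089, 0.132], 'z', np.float64(0.085), np.float64(0.143), 'toolx', np.float64(-0.007), np.float64(0.098), 'depth z', np.float64(-0.06))
jaw (0.07, 0, 0.098) 35 2345 ([0.035, -0.085, 0.13], 'z', np.float64(0.081), np.float64(0.143), 'toolx', np.float64(-0.007), np.float64(0.098), 'depth z', np.float64(-0.063))
0 cube max y -0.092 maxz 0.132
10 cube max y -0.084 maxz 0.138
20 cube max y -0.076 maxz 0.14
30 cube max y -0.07 maxz 0.142
40 cube max y -0.066 maxz 0.142
50 cube max y -0.064 maxz 0.143
60 cube max y -0.068 maxz 0.143
70 cube max y -0.076 maxz 0.139
80 cube max y -0.087 maxz 0.136
90 cube max y -0.099 maxz 0.129
```

```bash
python3 - <<'E'
from h import *
C=np.load("pics/C.npy")
own2=(np.abs(C[:,1])<.0365)&(C[:,0]>-.06)&(C[:,0]<.1)&(C[:,2]<.076)
C=C[~own2]
def rep(nm,g,l,**k):
    P,q=body_check(C,g,l,**k)
    print(nm,g,l,len(P), "" if len(P)==0 else (P.mean(0).round(3).tolist(),"z",P[:,2].min().round(3),P[:,2].max().round(3),"toolx",q[:,0].min().round(3),q[:,0].max().round(3),"depth z",q[:,2].min().round(3)))
for l in (40,45,50,55,60,65):
    for x in (-.02,-.01,0.,.01): rep("lay",(x,0,.0705),l)
for l in (-20,-30,-40,-45):
    for x in (-.10,-.12,-.14,-.16): rep("regrasp",(x,.0,.055),l)
# free area map
for xx in range(-200,-50,10):
    s=C[(C[:,0]*1000>xx)&(C[:,0]*1000<xx+10)&(C[:,2]>.006)]
    print(xx, "left obst y>",s[s[:,1]>0][:,1].min().round(3) if (s[:,1]>0).any() else None,"right y<",s[s[:,1]<0][:,1].max().round(3) if (s[:,1]<0).any() else None)
E
```

```text
lay (-0.02, 0, 0.0705) 40 0 
lay (-0.01, 0, 0.0705) 40 0 
lay (0.0, 0, 0.0705) 40 0 
lay (0.01, 0, 0.0705) 40 26 ([0.009, -0.097, 0.128], 'z', np.float64(0.123), np.float64(0.131), 'toolx', np.float64(0.095), np.float64(0.098), 'depth z', np.float64(-0.047))
lay (-0.02, 0, 0.0705) 45 0 
lay (-0.01, 0, 0.0705) 45 0 
lay (0.0, 0, 0.0705) 45 0 
lay (0.01, 0, 0.0705) 45 0 
lay (-0.02, 0, 0.0705) 50 0 
lay (-0.01, 0, 0.0705) 50 0 
lay (0.0, 0, 0.0705) 50 0 
lay (0.01, 0, 0.0705) 50 0 
lay (-0.02, 0, 0.0705) 55 0 
lay (-0.01, 0, 0.0705) 55 0 
lay (0.0, 0, 0.0705) 55 0 
lay (0.01, 0, 0.0705) 55 0 
lay (-0.02, 0, 0.0705) 60 0 
lay (-0.01, 0, 0.0705) 60 0 
lay (0.0, 0, 0.0705) 60 0 
lay (0.01, 0, 0.0705) 60 0 
lay (-0.02, 0, 0.0705) 65 0 
lay (-0.01, 0, 0.0705) 65 0 
lay (0.0, 0, 0.0705) 65 0 
lay (0.01, 0, 0.0705) 65 0 
regrasp (-0.1, 0.0, 0.055) -20 241 ([-0.096, -0.061, 0.044], 'z', np.float64(0.032), np.float64(0.049), 'toolx', np.float64(0.049), np.float64(0.068), 'depth z', np.float64(0.004))
regrasp (-0.12, 0.0, 0.055) -20 0 
regrasp (-0.14, 0.0, 0.055) -20 0 
regrasp (-0.16, 0.0, 0.05
[... 883 characters left out ...]
64(-0.098), np.float64(0.098), 'depth z', np.float64(-0.25))
regrasp (-0.14, 0.0, 0.055) -45 0 
regrasp (-0.16, 0.0, 0.055) -45 0 
-200 left obst y> 0.0 right y< -0.0
-190 left obst y> 0.0 right y< -0.0
-180 left obst y> 0.0 right y< -0.0
-170 left obst y> 0.0 right y< -0.001
-160 left obst y> None right y< -0.204
-150 left obst y> None right y< -0.161
-140 left obst y> None right y< -0.08
-130 left obst y> None right y< -0.069
-120 left obst y> None right y< -0.059
-110 left obst y> None right y< -0.047
-100 left obst y> None right y< -0.042
-90 left obst y> None right y< -0.046
-80 left obst y> None right y< -0.055
-70 left obst y> None right y< -0.066
-60 left obst y> None right y< -0.037
```

```bash
python3 - <<'E'
from h import *
s,p,R=st()
plan(p,R,F(-.13,.015,.25),tool(np.radians(-35)))
E
```

```text
n 10 dist 0.0739 ang 79.1
[[-0.36, -0.53, 0.37, -0.138, 0.001, -0.002], [-0.35, -0.58, 0.3, -0.138, 0.001, -0.002], [-0.35, -0.61, 0.21, -0.138, 0.001, -0.002], [-0.35, -0.64, 0.13, -0.138, 0.001, -0.002], [-0.35, -0.65, 0.04, -0.138, 0.001, -0.002]]
[[-0.35, -0.65, -0.05, -0.138, 0.001, -0.002], [-0.35, -0.64, -0.14, -0.138, 0.001, -0.002], [-0.35, -0.61, -0.23, -0.138, 0.001, -0.002], [-0.35, -0.57, -0.31, -0.138, 0.001, -0.002], [-0.35, -0.53, -0.39, -0.138, 0.001, -0.002]]
```

apply_moves:
  commands:
    - [-0.35,-0.5,0.4,-0.138,0,0]
    - [-0.35,-0.6,0.3,-0.138,0,0]
    - [-0.35,-0.6,0.2,-0.138,0,0]
    - [-0.35,-0.6,0.1,-0.138,0,0]
    - [-0.35,-0.6,0,-0.138,0,0]

```text
clock: 2.5
position: [0.2439, -0.4176, 0.2504]
ee_rot: [-2.587, 1.669, -0.065]
force: [-0.3, 1.3, -0.9]
width: 0.999
```

apply_moves:
  commands:
    - [-0.35,-0.6,0,-0.138,0,0]
    - [-0.35,-0.6,-0.1,-0.138,0,0]
    - [-0.35,-0.6,-0.2,-0.138,0,0]
    - [-0.35,-0.6,-0.3,-0.138,0,0]
    - [-0.35,-0.5,-0.4,-0.138,0,0]

```text
clock: 3.0
position: [0.2662, -0.3881, 0.2542]
ee_rot: [2.177, -1.402, -0.442]
force: [-0.2, 0.4, -1.3]
width: 1.0
```

```bash
python3 - <<'E'
from h import *
s,p,R=st(); print(s["clock"],toF(p),"lean",np.degrees((tool().inv()*R).as_rotvec()),s["joints"].round(3))
E
```

```text
3.0 [[-0.12409953  0.01416271  0.25420926]] lean [-35.15039877   0.05707957   0.15555804] [ 0.533  0.361 -0.046  1.847  0.502  1.368 -0.871]
```

```bash
python3 - <<'E'
from h import *
s,p,R=st()
plan(p,R,F(-.003,.001,.22),tool(0))
E
```

```text
n 5 dist 0.1265 ang 35.2
[[0.26, -2.37, -0.83, 0.123, -0.0, -0.001], [0.26, -2.46, -0.54, 0.123, -0.0, -0.001], [0.26, -2.51, -0.23, 0.123, -0.0, -0.001], [0.26, -2.52, 0.08, 0.123, -0.0, -0.001], [0.26, -2.49, 0.38, 0.123, -0.0, -0.001]]
```

apply_moves:
  commands:
    - [0.26,-2.4,-0.8,0.123,0,-0.001]
    - [0.26,-2.5,-0.5,0.123,0,-0.001]
    - [0.26,-2.5,-0.2,0.123,0,-0.001]
    - [0.26,-2.5,0.1,0.123,0,0]
    - [0.26,-2.5,0.4,0.123,0,0]

```text
clock: 3.5
position: [0.382, -0.3495, 0.2185]
ee_rot: [-2.635, 1.693, -0.007]
force: [0.4, 0.8, -0.4]
width: 0.998
```

apply_moves:
  commands:
    - [0,0,0,0,0,0]

```text
clock: 3.6
position: [0.3799, -0.3502, 0.2177]
ee_rot: [-2.634, 1.698, -0.002]
force: [-1.6, -0.5, -0.3]
width: 0.999
```

```bash
python3 - <<'E'
from h import *
s,p,R=st(); print(s["clock"],toF(p),"lean",np.degrees((tool().inv()*R).as_rotvec()))
snap("wrist","wrist3")
plan(p,R,F(-.003,.001,.105),tool(0))
E
```

```text
3.6 [[-0.00489471  0.00129012  0.21769668]] lean [ 0.43196081 -0.20889515  0.2105268 ]
n 3 dist 0.1127 ang 0.5
[[0.02, -0.03, 3.76, -0.003, 0.001, -0.001], [0.02, -0.04, 3.76, -0.003, 0.001, -0.001], [0.01, -0.05, 3.76, -0.003, 0.001, -0.001]]
```

View pics/wrist3.png

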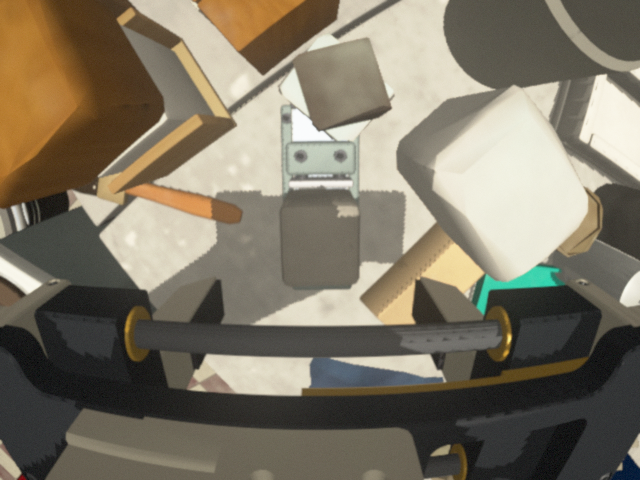

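The block is centred between the fingers (px 281–358, centre 320), and the fixture edges run vertical in the picture, so the yaw estimate is good. I'll descend, watching the force.

apply_moves:
  commands:
    - [0,0,4,0,0,0]
    - [0,0,4,0,0,0]
    - [0,-0.1,2.2,0,0,0]
    - [0,0,1.1,0,0,0]
    - [0,0,0,0,0,0]

```text
clock: 4.15
position: [0.3809, -0.3476, 0.1033]
ee_rot: [-2.639, 1.693, 0.008]
force: [0.1, 0.5, 0.5]
width: 0.999
```

apply_moves:
  commands:
    - [0,0,0,0,0,0]
    - [0,0,0,0,0,0]
    - [0,0,0,0,0,0]
    - [0,0,0,0,0,0]
    - [0,0,0,0,0,0]
  claw: 1
  newtons: 40

```text
clock: 4.65
position: [0.3816, -0.3489, 0.1047]
ee_rot: [-2.637, 1.695, 0.0]
force: [1.8, -4.2, 2.2]
width: 0.615
```

```bash
python3 - <<'E'
from h import *
s,p,R=st(); print(s["clock"],toF(p),"lean",np.degrees((tool().inv()*R).as_rotvec()),s["force"],s["width"]*92)
E
```

```text
4.65 [[-0.00281078  0.00174452  0.10468183]] lean [ 0.32752202 -0.2269756   0.07918068] [ 1.77946546 -4.20615188  2.19195776] 56.56958989306142
```

apply_moves:
  commands:
    - [0,-0.4,0,0,0,0]
    - [0,-0.4,0,0,0,0]
    - [0,-0.3,0,0,0,0]
    - [0,0,0,0,0,0]
  newtons: 60

```text
clock: 5.05
position: [0.3885, -0.3459, 0.1048]
ee_rot: [-2.637, 1.701, 0.006]
force: [-9.8, -4.9, 13.0]
width: 0.604
```

```bash
python3 - <<'E'
from h import *
s,p,R=st(); print(s["clock"],toF(p),"lean",np.degrees((tool().inv()*R).as_rotvec()),"F:",s["force"]@ex,s["force"]@ey,s["force"][2],s["width"]*92)
E
```

```text
5.05 [[0.00467053 0.00164376 0.10476909]] lean [ 0.05681759 -0.30142222  0.23604233] F: -10.93584842737299 -0.4077796126768116 12.989052278332244 55.59317073509655
```

apply_moves:
  commands:
    - [0,-0.4,0,0,0,0]
    - [0,-0.4,0,0,0,0]
    - [0,-0.4,0,0,0,0]
    - [0,-0.3,0,0,0,0]
    - [0,0,0,0,0,0]

```text
clock: 5.55
position: [0.4001, -0.3405, 0.1049]
ee_rot: [-2.637, 1.704, 0.01]
force: [-16.2, -5.9, 19.5]
width: 0.6
```

```bash
python3 - <<'E'
from h import *
s,p,R=st(); print(s["clock"],toF(p),"lean",np.degrees((tool().inv()*R).as_rotvec()),"F:",s["force"]@ex,s["force"]@ey,s["force"][2],s["width"]*92)
snap("wrist","wrist4")
E
```

```text
5.55 [[0.01746964 0.00177807 0.10485246]] lean [-0.10642968 -0.35703416  0.31563198] F: -17.154327489604462 1.359435603042227 19.528454875429947 55.20727634997462
```

View pics/wrist4.png

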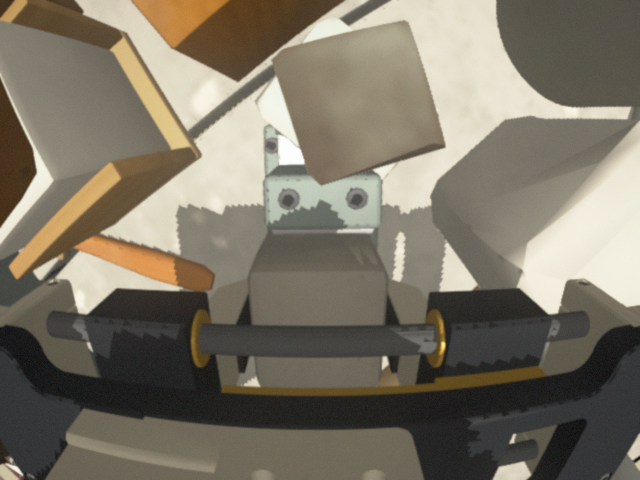

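apply_moves:
  commands:
    - [0,-0.2,-0.15,0,0,0]
    - [0,-0.3,0,0,0,0]
    - [0,-0.3,0,0,0,0]
    - [0,0,0,0,0,0]

```text
clock: 6.0
position: [0.4097, -0.3356, 0.1051]
ee_rot: [-2.637, 1.699, 0.007]
force: [-6.2, -5.5, -2.4]
width: 0.603
```

```bash
python3 - <<'E'
from h import *
s,p,R=st(); print(s["clock"],toF(p),"lean",np.degrees((tool().inv()*R).as_rotvec()),"F:",s["force"]@ex,s["force"]@ey,s["force"][2],s["width"]*92)
E
```

```text
6.0 [[0.02826786 0.00218671 0.1051432 ]] lean [ 0.08221606 -0.37806998  0.20355868] F: -7.9037559923925595 -2.4473333712739973 -2.4420241540686316 55.50244630948653
```

apply_moves:
  commands:
    - [0,0.6,0,0,0,0]
    - [0,0.9,0,0,0,0]
    - [0,0,-2,0,0,0]
    - [0,0,-4,0,0,0]
    - [0,0,-4,0,0,0]

```text
clock: 6.5
position: [0.3973, -0.3404, 0.206]
ee_rot: [-2.636, 1.694, 0.008]
force: [0.1, -0.7, -4.0]
width: 0.602
```

apply_moves:
  commands:
    - [0,0,-2,0,0,0]
    - [0,0,0,0,0,0]

```text
clock: 6.7
position: [0.3993, -0.342, 0.2283]
ee_rot: [-2.637, 1.695, -0.005]
force: [0.9, -1.0, -4.9]
width: 0.601
```

```bash
python3 - <<'E'
from h import *
s,p,R=st(); print(s["clock"],toF(p),"lean",np.degrees((tool().inv()*R).as_rotvec()),"F:",s["force"]@ex,s["force"]@ey,s["force"][2],s["width"]*92)
snap("wrist","wrist5");pic,d,c=snap("top","top5")
cv2.imwrite("pics/top5z.png",cv2.resize(pic[190:310,360:520,::-1],None,fx=5,fy=5,interpolation=cv2.INTER_CUBIC))
E
```

```text
6.7 [[0.01613363 0.00065957 0.22831949]] lean [ 0.44813081 -0.07413003  0.06643739] F: 0.3452934002210104 -1.3008481570819435 -4.852465666826183 55.33172423284208
```

View pics/wrist5.png

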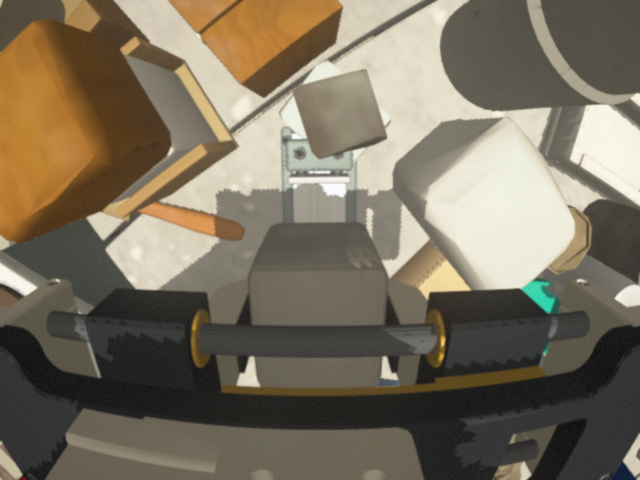

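View pics/top5z.png

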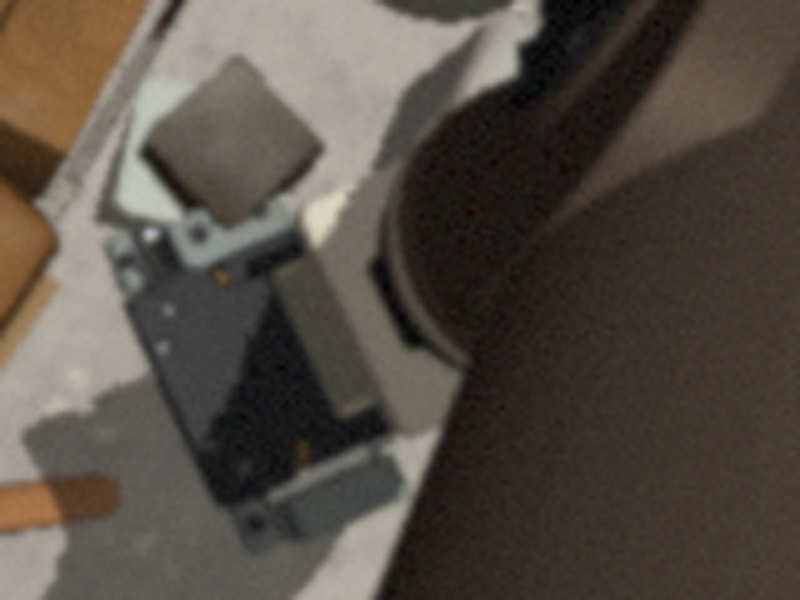

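```bash
python3 - <<'E'
from h import *
s,p,R=st()
plan(p,R,F(-.135,.015,.18),tool(0))
E
```

```text
n 4 dist 0.1572 ang 0.5
[[-0.3, 3.76, 1.1, -0.001, 0.002, -0.0], [-0.31, 3.76, 1.11, -0.001, 0.002, -0.0], [-0.31, 3.76, 1.11, -0.001, 0.002, -0.0], [-0.31, 3.75, 1.12, -0.001, 0.002, -0.0]]
```

apply_moves:
  commands:
    - [-0.3,3.8,0,0,0,0]
    - [-0.3,3.8,0.8,0,0,0]
    - [-0.3,3.8,1.5,0,0,0]
    - [-0.3,3.7,2.2,0,0,0]
    - [0,0,3.5,0,0,0]

```text
clock: 7.3
position: [0.2502, -0.3941, 0.1435]
ee_rot: [-2.632, 1.705, 0.007]
force: [1.1, -0.4, -5.5]
width: 0.604
```

apply_moves:
  commands:
    - [0,0,3.5,0,0,0]
    - [0,0,2.5,0,0,0]
    - [0,0,1,0,0,0]
    - [0,0,0,0,0,0]

```text
clock: 7.7
position: [0.2551, -0.3904, 0.0729]
ee_rot: [-2.635, 1.693, 0.01]
force: [0.4, 0.5, -4.1]
width: 0.602
```

```bash
python3 - <<'E'
from h import *
s,p,R=st(); print(s["clock"],toF(p),"lean",np.degrees((tool().inv()*R).as_rotvec()),"F:",s["force"]@ex,s["force"]@ey,s["force"][2],s["width"]*92)
E
```

```text
7.7 [[-0.13509834  0.01674702  0.07292136]] lean [ 0.23435232 -0.60642599  0.04632781] F: 0.5387181923128828 0.292704493673235 -4.075232129796186 55.37035386427525
```

Lower 8 mm more, then release.

apply_moves:
  commands:
    - [0,0,0.5,0,0,0]
    - [0,0,0.2,0,0,0]
    - [0,0,0,0,0,0]

```text
clock: 8.0
position: [0.2565, -0.3922, 0.0685]
ee_rot: [-2.637, 1.695, 0.002]
force: [0.1, 0.3, -4.1]
width: 0.602
```

```bash
python3 - <<'E'
from h import *
s,p,R=st(); print(s["clock"],toF(p),"F:",s["force"]@ex,s["force"]@ey,s["force"][2],s["width"]*92)
E
```

```text
8.0 [[-0.13460579  0.01449797  0.06845135]] F: 0.20574959408417456 0.1930597005562481 -4.109321034016498 55.34988651260574
```

apply_moves:
  commands:
    - [0,0,0.3,0,0,0]
    - [0,0,0.15,0,0,0]
    - [0,0,0,0,0,0]

```text
clock: 8.3
position: [0.2566, -0.3923, 0.0646]
ee_rot: [-2.637, 1.695, 0.001]
force: [-1.8, 3.2, 13.3]
width: 0.6
```

```bash
python3 - <<'E'
from h import *
s,p,R=st(); print(s["clock"],toF(p),"F:",s["force"]@ex,s["force"]@ey,s["force"][2],s["width"]*92)
E
```

```text
8.3 [[-0.13456596  0.01440772  0.06459248]] F: -0.2971031604199564 3.7000224440576233 13.273177516859024 55.2245876999003
```

apply_moves:
  commands:
    - [0,0,-0.1,0,0,0]
    - [0,0,0,0,0,0]
    - [0,0,0,0,0,0]
    - [0,0,0,0,0,0]
    - [0,0,0,0,0,0]
  claw: -1

```text
clock: 8.8
position: [0.2563, -0.3919, 0.0644]
ee_rot: [-2.636, 1.695, 0.003]
force: [-0.4, 0.1, 0.7]
width: 0.977
```

apply_moves:
  commands:
    - [0,0,-2,0,0,0]
    - [0,0,-4,0,0,0]
    - [0,0,-4,0,0,0]
    - [0,0,-2,0,0,0]
    - [0,0,0,0,0,0]

```text
clock: 9.3
position: [0.2571, -0.3942, 0.1873]
ee_rot: [-2.638, 1.696, -0.005]
force: [0.3, -0.2, -0.2]
width: 1.003
```

```bash
python3 - <<'E'
from h import *
s,p,R=st(); print(s["clock"],toF(p),"lean",np.degrees((tool().inv()*R).as_rotvec()),s["width"]*92)
pic,d,c=snap("wrist","wrist6"); W=wcloud(d,c).reshape(-1,3)
q=toF(W);m=np.isfinite(q[:,0])&(q[:,2]>.071)&(q[:,2]<.081)&(np.abs(q[:,0]+.135)<.06)&(np.abs(q[:,1]-.015)<.05)
r=cv2.minAreaRect((q[m][:,:2]*1000).astype(np.float32));print(m.sum(),r)
l=np.radians(-40);bx=r[0][0]/1000;by=r[0][1]/1000
print("top centre",bx,by)
tz=np.array([np.sin(l),0,-np.cos(l)])
g=np.array([bx,by,.050])
tcp=g-.003*tz; pre=tcp-.10*tz
rows=plan(p,R,F(*pre),tool(l)); 
plan(F(*pre),tool(l),F(*tcp),tool(l))
E
```

```text
9.3 [[-0.13490332  0.0124501   0.18726718]] lean [ 0.36681342 -0.01588677  0.07736747] 92.24059119779086
5740 ((-134.51800537109375, 15.326288223266602), (59.80922317504883, 53.95649337768555), 0.4722912907600403)
top centre -0.13451800537109376 0.015326288223266602
n 6 dist 0.0886 ang 40.4
[[-0.05, -1.1, 0.98, -0.117, 0.0, -0.0], [-0.05, -1.21, 0.84, -0.117, 0.0, -0.0], [-0.05, -1.3, 0.7, -0.117, 0.0, -0.0], [-0.05, -1.37, 0.54, -0.117, 0.0, -0.0], [-0.05, -1.43, 0.37, -0.117, 0.0, -0.0]]
[[-0.05, -1.46, 0.2, -0.117, 0.0, -0.0]]
n 3 dist 0.1 ang 0.0
[[-0.0, 0.0, 3.33, 0.0, 0.0, 0.0], [-0.0, 0.0, 3.33, 0.0, 0.0, 0.0], [-0.0, 0.0, 3.33, 0.0, 0.0, 0.0]]
```

View pics/wrist6.png

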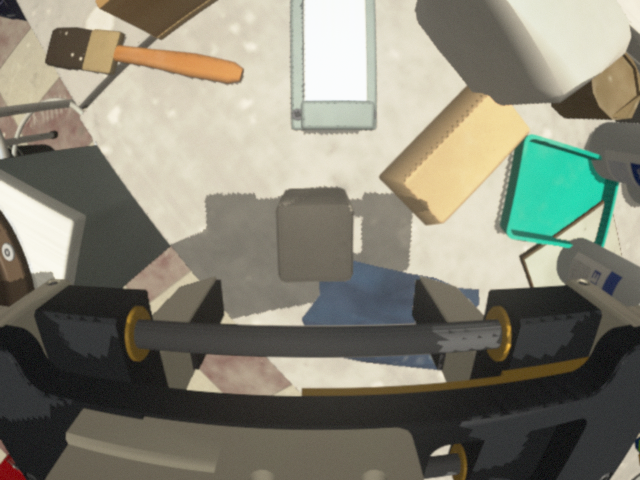

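apply_moves:
  commands:
    - [-0.1,-1.1,1,-0.117,0,0]
    - [-0.1,-1.2,0.8,-0.117,0,0]
    - [-0.1,-1.3,0.7,-0.117,0,0]
    - [0,-1.4,0.5,-0.117,0,0]
    - [0,-1.4,0.4,-0.117,0,0]

```text
clock: 9.85
position: [0.3054, -0.3663, 0.1351]
ee_rot: [2.205, -1.413, -0.432]
force: [0.2, -0.7, -0.9]
width: 1.0
```

apply_moves:
  commands:
    - [0,-1.5,0.2,-0.117,0,0]
    - [0,0,0,0,0,0]

```text
clock: 10.05
position: [0.318, -0.3581, 0.1212]
ee_rot: [2.119, -1.343, -0.508]
force: [0.3, 0.3, -0.6]
width: 1.0
```

```bash
python3 - <<'E'
from h import *
f=np.load("pics/wrist6.npz");W=wcloud(f["d"],f);q=toF(W.reshape(-1,3))*1000;q=q[np.isfinite(q[:,0])]
def ext(x0,x1,y0,y1,z0,z1):
    s=q[(q[:,0]>x0)&(q[:,0]<x1)&(q[:,1]>y0)&(q[:,1]<y1)&(q[:,2]>z0)&(q[:,2]<z1)]
    return len(s),np.percentile(s[:,0],[1,99]).round(1),np.percentile(s[:,1],[1,99]).round(1),cv2.minAreaRect(s[:,:2].astype(np.float32))
print("fix",ext(-70,-20,-40,40,69,75)); print("bed",ext(-34,30,-40,40,37,43))
s,p,R=st(); print(s["clock"],toF(p),"lean",np.degrees((tool().inv()*R).as_rotvec()))
l=np.radians(-40);tz=np.array([np.sin(l),0,-np.cos(l)]);tcp=np.array([-.1345,.0148,.050])-.003*tz
plan(p,R,F(*tcp),tool(l))
E
```

```text
fix (2043, array([-54.5, -35.3]), array([-24.3,  23.5]), ((-45.13803482055664, -0.3952751159667969), (20.073152542114258, 49.50649642944336), 0.6512229442596436))
bed (4902, array([-31.8,  29.2]), array([-23.5,  23.3]), ((-0.9259166717529297, -0.3607597351074219), (62.2401008605957, 48.36847686767578), 0.6874825358390808))
10.05 [[-0.06449347  0.01987307  0.12117578]] lean [-40.26068802  -0.57673231  -0.66145342]
n 3 dist 0.097 ang 0.9
[[0.18, 0.25, 3.22, 0.002, 0.002, 0.005], [0.18, 0.25, 3.22, 0.002, 0.002, 0.005], [0.17, 0.26, 3.22, 0.002, 0.002, 0.005]]
```

apply_moves:
  commands:
    - [0.18,0.25,3.2,0.002,0.002,0.005]
    - [0.18,0.25,3.2,0.002,0.002,0.005]
    - [0.18,0.25,2.2,0.002,0.002,0.005]
    - [0,0,1.0,0,0,0]
    - [0,0,0,0,0,0]

```text
clock: 10.55
position: [0.2546, -0.3944, 0.0566]
ee_rot: [2.107, -1.372, -0.487]
force: [-0.3, -0.2, 0.3]
width: 0.998
```

```bash
sed -i 's/radians(24.6)/radians(24.8)/; s/-.0012\*ey/-.0016*ey/' h.py; python3 - <<'E'
from h import *
s,p,R=st(); print(s["clock"],toF(p),"lean",np.degrees((tool().inv()*R).as_rotvec()),s["force"])
pic,d,c=snap("wrist","wrist7")
E
```

```text
10.55 [[-0.13722805  0.01415593  0.05655743]] lean [-39.67087104   0.06439774   0.88539743] [-0.28486414 -0.19952886  0.31589303]
```

View pics/wrist7.png

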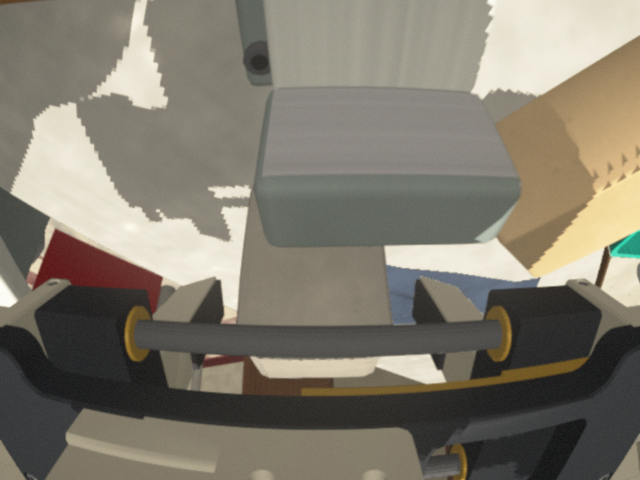

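apply_moves:
  commands:
    - [0,0,0,0,0,-0.01]
    - [0,0,0,0,0,0]
    - [0,0,0,0,0,0]
    - [0,0,0,0,0,0]
    - [0,0,0,0,0,0]
  claw: 1
  newtons: 60

```text
clock: 11.1
position: [0.2565, -0.3943, 0.0575]
ee_rot: [2.116, -1.361, -0.488]
force: [-1.0, 2.5, 1.0]
width: 0.613
```

```bash
python3 - <<'E'
from h import *
s,p,R=st(); print(s["clock"],toF(p),"lean",np.degrees((tool().inv()*R).as_rotvec()),s["force"],s["width"]*92)
# target: up & away: keep body clear of fixed jaw
plan(p,R,F(-.16,.01,.20),tool(np.radians(0)))
E
```

```text
11.1 [[-0.13546017  0.01345869  0.05746131]] lean [-3.95795623e+01  1.26422010e-02  2.92389331e-01] [-1.04868548  2.4581414   1.01637995] 56.35033617662505
n 5 dist 0.1447 ang 39.6
[[0.08, 2.19, -1.88, 0.138, -0.0, -0.001], [0.07, 1.91, -2.17, 0.138, -0.0, -0.001], [0.07, 1.6, -2.41, 0.138, -0.0, -0.001], [0.07, 1.25, -2.61, 0.138, -0.0, -0.001], [0.07, 0.88, -2.76, 0.138, -0.0, -0.001]]
```

```bash
python3 - <<'E'
from h import *
s,p,R=st()
R1=R*Ro.from_rotvec([0,0,0]); 
mid=F(-.135,.012,.20)
print("lift");plan(p,R,mid,R)
print("rot");plan(mid,R,F(-.06,0,.20),tool(np.radians(50.4)))
E
```

```text
lift
n 4 dist 0.1425 ang 0.0
[[0.04, 2.26, -2.75, 0.0, 0.0, 0.0], [0.04, 2.26, -2.75, 0.0, 0.0, 0.0], [0.04, 2.26, -2.75, 0.0, 0.0, 0.0], [0.04, 2.26, -2.75, 0.0, 0.0, 0.0]]
rot
n 12 dist 0.076 ang 90.0
[[0.1, -0.48, -0.4, 0.131, -0.0, -0.0], [0.1, -0.53, -0.33, 0.131, -0.0, -0.0], [0.1, -0.57, -0.26, 0.131, -0.0, -0.0], [0.1, -0.6, -0.18, 0.131, -0.0, -0.0], [0.1, -0.62, -0.1, 0.131, -0.0, -0.0]]
[[0.1, -0.62, -0.02, 0.131, -0.0, -0.0], [0.1, -0.62, 0.06, 0.131, -0.0, -0.0], [0.1, -0.61, 0.14, 0.131, -0.0, -0.0], [0.1, -0.59, 0.22, 0.131, -0.0, -0.0], [0.1, -0.55, 0.29, 0.131, -0.0, -0.0]]
[[0.1, -0.51, 0.36, 0.131, -0.0, -0.0], [0.1, -0.46, 0.43, 0.131, -0.0, -0.0]]
```

apply_moves:
  commands:
    - [0,1.3,-1.5,0,0,0]
    - [0,2.3,-2.8,0,0,0]
    - [0,2.3,-2.8,0,0,0]
    - [0,2.3,-2.7,0,0,0]
    - [0,0.9,-1.1,0,0,0]

```text
clock: 11.6
position: [0.2563, -0.395, 0.2016]
ee_rot: [2.116, -1.363, -0.483]
force: [0.5, 0.1, -4.5]
width: 0.603
```

apply_moves:
  commands:
    - [0.1,-0.5,-0.4,0.131,0,0]
    - [0.1,-0.5,-0.3,0.131,0,0]
    - [0.1,-0.6,-0.3,0.131,0,0]
    - [0.1,-0.6,-0.2,0.131,0,0]
    - [0.1,-0.6,-0.1,0.131,0,0]

```text
clock: 12.1
position: [0.2864, -0.3859, 0.1992]
ee_rot: [2.619, -1.684, -0.023]
force: [-0.0, 0.7, -5.9]
width: 0.599
```

apply_moves:
  commands:
    - [0.1,-0.6,0,0.131,0,0]
    - [0.1,-0.6,0.1,0.131,0,0]
    - [0.1,-0.6,0.1,0.131,0,0]
    - [0.1,-0.6,0.2,0.131,0,0]
    - [0.1,-0.6,0.3,0.131,0,0]

```text
clock: 12.6
position: [0.3161, -0.378, 0.1992]
ee_rot: [-2.172, 1.397, -0.454]
force: [0.1, 1.5, -5.9]
width: 0.605
```

apply_moves:
  commands:
    - [0.1,-0.5,0.4,0.131,0,0]
    - [0.1,-0.5,0.4,0.131,0,0]
    - [0,0,0,0,0,0]

```text
clock: 12.9
position: [0.3262, -0.3749, 0.1962]
ee_rot: [-1.955, 1.269, -0.593]
force: [-0.9, 0.8, -4.7]
width: 0.604
```

```bash
python3 - <<'E'
from h import *
s,p,R=st(); print(s["clock"],toF(p),"lean",np.degrees((tool().inv()*R).as_rotvec()),s["force"],s["width"]*92,s["joints"].round(2))
snap("wrist","wrist8");snap("scene","scene8")
plan(p,R,F(-.0125,0,.12),tool(np.radians(50.4)))
E
```

```text
12.9 [[-0.0640523   0.00180508  0.19617173]] lean [ 5.05780373e+01 -4.96426316e-03  7.12095459e-01] [-0.8636978   0.76431021 -4.70416802] 55.55966936027164 [ 1.54  0.49 -0.32  2.06 -0.93  0.98  0.78]
n 3 dist 0.092 ang 0.7
[[0.05, 0.87, 2.94, -0.001, -0.002, -0.004], [0.06, 0.87, 2.94, -0.001, -0.002, -0.004], [0.06, 0.86, 2.94, -0.001, -0.002, -0.004]]
```

View pics/wrist8.png

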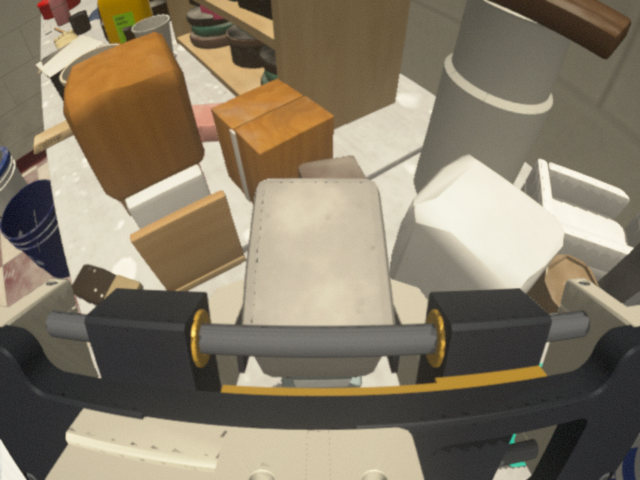

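View pics/scene8.png

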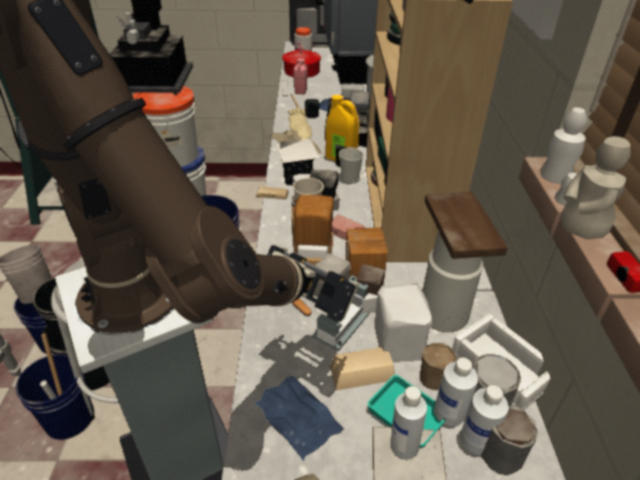

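```bash
python3 - <<'E'
from h import *
f=np.load("pics/wrist8.npz");W=wcloud(f["d"],f);v,u=np.mgrid[0:480,0:640]
m=(v>190)&(v<320)&(u>255)&(u<385)
q=toF(W[m]); q=q[np.isfinite(q[:,0])]
q=q[(q[:,2]>.2)&(q[:,2]<.26)]
c=q.mean(0);U,S,V=np.linalg.svd(q-c,full_matrices=False);n=V[2]*np.sign(V[2][2]);print(len(q),c,"normal tilt deg x,y",np.degrees(n[0]),np.degrees(n[1]),q[:,2].std())
m=(v>170)&(v<380)&(u>235)&(u<400);q=toF(W[m]);q=q[np.isfinite(q[:,0])&(np.abs(q[:,2]-c[2])<.006)]
print(cv2.minAreaRect((q[:,:2]*1000).astype(np.float32)),q.min(0),q.max(0))
E
```

```text
16466 [-0.04687381  0.00148541  0.2246058 ] normal tilt deg x,y 0.44663997982072223 -0.256108356587659 0.0006925946558816027
((-41.05504608154297, 2.5133800506591797), (55.45106887817383, 68.56468963623047), 89.66619110107422) [-0.07542772 -0.0252987   0.21860978] [-0.00666682  0.03018564  0.22674917]
```

```bash
python3 - <<'E'
from h import *
s,p,R=st()
R1=R*Ro.from_rotvec([0,0,0])
print("a");plan(p,R,F(-.013,-.0005,.125),tool(np.radians(50.4)))
Rt=tool(np.radians(50.4))
print("b");plan(F(-.013,-.0005,.125),Rt,F(-.013,-.0005,.077),Rt,n=2)
print("1mm down =",Rt.inv().apply([0,0,-.1]),"1mm +x",Rt.inv().apply(ex*.1))
E
```

```text
a
n 2 dist 0.0882 ang 0.4
[[0.1, 1.26, 4.22, 0.001, -0.002, -0.002], [0.1, 1.26, 4.22, 0.001, -0.002, -0.002]]
b
n 2 dist 0.048 ang 0.0
[[0.0, 1.85, 1.53, 0.0, 0.0, 0.0], [0.0, 1.85, 1.53, 0.0, 0.0, 0.0]]
1mm down = [0.         0.07705132 0.0637424 ] 1mm +x [ 2.69560242e-18 -6.37423990e-02  7.70513243e-02]
```

apply_moves:
  commands:
    - [0.1,0.8,2.8,0,-0.002,-0.002]
    - [0.1,0.8,2.8,0,-0.002,-0.002]
    - [0.1,0.8,2.8,0,-0.002,-0.002]
    - [0,0,0,0,0,0]

```text
clock: 13.4
position: [0.3774, -0.3534, 0.1266]
ee_rot: [-1.972, 1.247, -0.588]
force: [-0.0, 1.6, -4.1]
width: 0.604
```

```bash
python3 - <<'E'
from h import *
s,p,R=st(); print(s["clock"],toF(p),"lean",np.degrees((tool().inv()*R).as_rotvec()),s["force"],s["width"]*92)
Rt=tool(np.radians(50.4))
plan(p,R,F(-.013,-.0005,.080),Rt,n=2)
snap("wrist","wrist9")
f=np.load("pics/wrist9.npz");W=wcloud(f["d"],f);v,u=np.mgrid[0:480,0:640]
q=toF(W.reshape(-1,3))*1000;q=q[np.isfinite(q[:,0])]
s=q[(q[:,2]>86)&(q[:,2]<94)&(np.abs(q[:,1])<35)&(q[:,0]>40)&(q[:,0]<110)]
if len(s): print("jaw top",cv2.minAreaRect(s[:,:2].astype(np.float32)))
E
```

```text
13.4 [[-0.00856617 -0.00013776  0.12656581]] lean [50.35771336 -0.19448796 -0.54272315] [-0.00417121  1.55588501 -4.10868231] 55.544048692079734
n 2 dist 0.0468 ang 0.6
[[0.01, 1.93, 1.31, 0.0, 0.003, 0.003], [0.02, 1.93, 1.31, 0.0, 0.003, 0.003]]
jaw top ((106.1649169921875, 14.450636863708496), (6.053105354309082, 0.9047542214393616), 17.06873893737793)
```

View pics/wrist9.png

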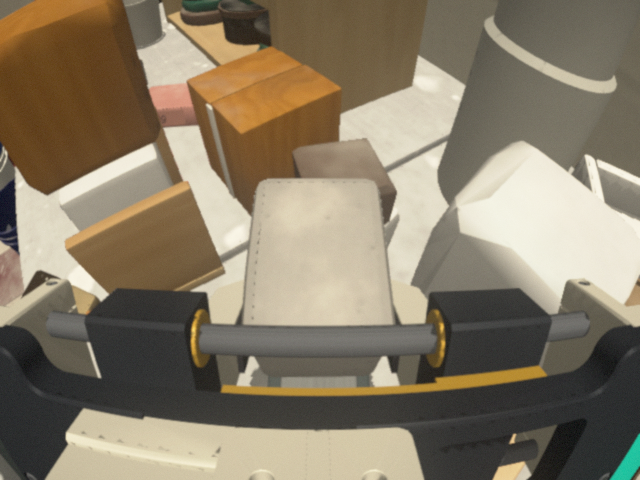

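```bash
python3 - <<'E'
from h import *
for t in ("top5","wrist5"):
    f=np.load(f"pics/{t}.npz");W=(cloud if t[0]=="t" else wcloud)(f["d"],f)
    q=toF(W.reshape(-1,3))*1000;q=q[np.isfinite(q[:,0])]
    s=q[(q[:,2]>84)&(q[:,2]<95)&(np.abs(q[:,1])<30)&(q[:,0]>50)&(q[:,0]<110)]
    print(t,len(s)); print(np.percentile(s[:,0],[1,5,95,99]),np.percentile(s[:,1],[1,99]))
    s=q[(q[:,2]>68)&(q[:,2]<76)&(np.abs(q[:,1])<20)&(q[:,0]>40)&(q[:,0]<75)]
    if len(s): print("pad",np.percentile(s[:,0],[1,99]))
s,p,R=st()
plan(p,R,F(-.0115,-.0005,.080),tool(np.radians(50.4)),n=2)
E
```

```text
top5 206
[ 66.7036159   67.43773836 101.47787597 108.21433464] [-25.32657823  25.29286092]
wrist5 1446
[65.56697447 66.41495206 85.99498923 88.11770671] [-24.73551622  25.03071572]
pad [53.23844806 59.08389185]
n 2 dist 0.0478 ang 0.5
[[-0.02, 1.9, 1.45, 0.0, 0.003, 0.003], [-0.02, 1.9, 1.45, 0.0, 0.003, 0.003]]
```

apply_moves:
  commands:
    - [0,1.3,1,0,0.002,0.002]
    - [0,1.3,1,0,0.002,0.002]
    - [0,1.0,0.7,0,0.001,0.002]
    - [0,0,0,0,0,0]
    - [0,0,0,0,0,0]

```text
clock: 13.95
position: [0.3738, -0.3577, 0.0835]
ee_rot: [-1.964, 1.26, -0.596]
force: [0.2, 0.6, -4.2]
width: 0.607
```

```bash
python3 - <<'E'
from h import *
s,p,R=st(); print(s["clock"],toF(p),"lean",np.degrees((tool().inv()*R).as_rotvec()),s["force"],s["width"]*92)
plan(p,R,F(-.0115,-.0005,.073),tool(np.radians(50.4)),n=2)
E
```

```text
13.95 [[-0.01365188 -0.00254261  0.08354722]] lean [50.46938545  0.20134795  0.15179215] [ 0.18311898  0.55060045 -4.22078153] 55.84425502217264
n 2 dist 0.011 ang 0.3
[[-0.1, 0.34, 0.42, -0.001, -0.002, -0.0], [-0.1, 0.34, 0.42, -0.001, -0.002, -0.0]]
```

apply_moves:
  commands:
    - [-0.1,0.3,0.4,0,-0.002,0]
    - [-0.1,0.3,0.4,0,-0.002,0]
    - [0,0,0,0,0,0]
    - [0,0,0,0,0,0]

```text
clock: 14.35
position: [0.375, -0.3545, 0.0731]
ee_rot: [-1.964, 1.258, -0.591]
force: [-0.1, 0.1, -3.6]
width: 0.604
```

```bash
python3 - <<'E'
from h import *
s,p,R=st(); print(s["clock"],toF(p),"lean",np.degrees((tool().inv()*R).as_rotvec()),s["force"],s["width"]*92)
plan(p,R,F(-.0115,-.0005,.070),tool(np.radians(50.4)),n=2)
E
```

```text
14.35 [[-0.0112314  -0.00012541  0.07309341]] lean [50.49503477 -0.05948161  0.07606189] [-0.11280609  0.13509845 -3.57906384] 55.5673794725322
n 2 dist 0.0031 ang 0.1
[[0.02, 0.13, 0.09, -0.001, 0.0, -0.001], [0.02, 0.13, 0.09, -0.001, 0.0, -0.001]]
```

apply_moves:
  commands:
    - [0,0.12,0.1,0,0,0]
    - [0,0.12,0.1,0,0,0]
    - [0,0,0,0,0,0]

```text
clock: 14.65
position: [0.3751, -0.3548, 0.0716]
ee_rot: [-1.962, 1.256, -0.594]
force: [-10.6, -0.9, 16.7]
width: 0.608
```

```bash
python3 - <<'E'
from h import *
s,p,R=st(); print(s["clock"],toF(p),"lean",np.degrees((tool().inv()*R).as_rotvec()),s["force"],s["ft_torque"],s["width"]*92)
E
```

```text
14.65 [[-0.01121029 -0.00044291  0.07164158]] lean [5.06427692e+01 3.97357869e-03 5.86383845e-02] [-10.62447151  -0.88322245  16.71280445] [0.76342611 0.47670498 0.71636066] 55.92121483396468
```

apply_moves:
  commands:
    - [0,-0.05,-0.05,0,0,0]
    - [0,0,0,0,0,0]
    - [0,0,0,0,0,0]
    - [0,0,0,0,0,0]
    - [0,0,0,0,0,0]
  claw: -1

```text
clock: 15.15
position: [0.375, -0.3546, 0.0707]
ee_rot: [-1.964, 1.258, -0.592]
force: [0.5, 0.3, -0.2]
width: 0.973
```

apply_moves:
  commands:
    - [0,0,-2,0,0,0]
    - [0,0,-4,0,0,0]
    - [0,0,-4,0,0,0]
    - [0,0,-4,0,0,0]
    - [0,0,0,0,0,0]

```text
clock: 15.65
position: [0.2737, -0.4039, 0.1616]
ee_rot: [-1.967, 1.264, -0.597]
force: [-0.2, -0.2, -0.1]
width: 1.0
```

```bash
python3 - <<'E'
from h import *
s,p,R=st(); print(s["clock"],toF(p),"lean",np.degrees((tool().inv()*R).as_rotvec()),s["force"],s["width"]*92)
snap("wrist","wrist10")
f=np.load("pics/wrist10.npz");W=wcloud(f["d"],f)
q=toF(W.reshape(-1,3))*1000;q=q[np.isfinite(q[:,0])]
def mr(nm,x0,x1,z0,z1):
    s=q[(q[:,2]>z0)&(q[:,2]<z1)&(np.abs(q[:,1])<35)&(q[:,0]>x0)&(q[:,0]<x1)]
    if len(s)>5: print(nm,len(s),cv2.minAreaRect(s[:,:2].astype(np.float32)),s[:,2].mean(),np.percentile(s[:,0],[1,99]))
mr("block",-45,60,96,106);mr("jaw",55,95,86,94);mr("fix",-70,-20,69,75)
s=q[(q[:,2]>96)&(q[:,2]<106)&(np.abs(q[:,1])<28)&(q[:,0]>-35)&(q[:,0]<45)]
c=s.mean(0);n=np.linalg.svd(s-c,full_matrices=False)[2][2];print(np.degrees(n[:2]*np.sign(n[2])))
E
```

```text
15.65 [[-0.12383942 -0.00252621  0.16156004]] lean [50.26846821  0.33941882  0.26216048] [-0.1650977  -0.17498746 -0.07698931] 91.99949191165626
block 5167 ((8.919122695922852, 0.2046661376953125), (74.82820129394531, 54.58467102050781), 0.10344962775707245) 99.74592040821895 [-27.11713723  43.90363672]
jaw 1070 ((75.71580505371094, -2.951465606689453), (59.00221633911133, 31.952350616455078), 78.63107299804688) 89.52873382828935 [64.27479864 88.73703306]
fix 1889 ((-39.3822021484375, -0.2737598419189453), (32.865291595458984, 53.558937072753906), 0.6800225377082825) 71.29847179874419 [-54.85415584 -26.313638  ]
[-0.50102701  0.16110686]
```

View pics/wrist10.png

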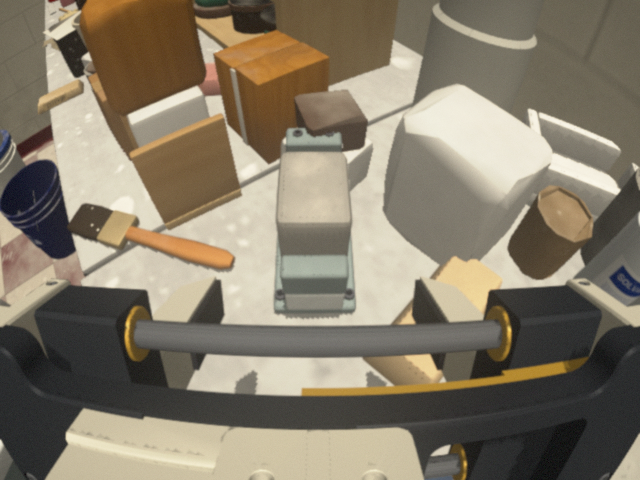

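```bash
python3 - <<'E'
from h import *
Q=[]
for t in ("wrist1","wrist2","wrist3","wrist5","wrist10"):
    g=np.load(f"pics/{t}.npz");W=wcloud(g["d"],g);v,u=np.mgrid[0:480,0:640];m=(v<255)&np.isfinite(W[...,0])
    Q.append(toF(W[m])*1000)
q=np.vstack(Q)
for nm,z0,z1 in (("dark",94,106),("darkside",62,92),("white",50,60)):
    print(nm)
    for x in range(70,150,5):
        s=q[(q[:,2]>z0)&(q[:,2]<z1)&(q[:,0]>x)&(q[:,0]<x+5)&(q[:,1]>-70)&(q[:,1]<55)]
        if nm=="darkside" : s=s[(s[:,0]>91)]
        if len(s)>3: print(x,len(s),"y range",np.percentile(s[:,1],[1,99]).round(1))
# finger tip geometry: points near gripper in tool frame from scene pictures
g=np.load("pics/scene1.npz")
E
```

```text
dark
70 20 y range [-3.2  1.4]
75 554 y range [-16.7   5.9]
80 1184 y range [-31.8   7. ]
85 1719 y range [-45.9   8.4]
90 1945 y range [-47.6   9.8]
95 1826 y range [-46.   11.4]
100 1802 y range [-44.2  13. ]
105 1776 y range [-42.6  14.6]
110 1768 y range [-41.1  15.9]
115 1697 y range [-39.4  17.3]
120 1691 y range [-37.9  18.6]
125 1586 y range [-36.4  53.9]
130 1238 y range [-35.1  51.6]
135 630 y range [-33.9  45. ]
140 244 y range [-32.   39.2]
145 237 y range [25.1 32.9]
darkside
90 29 y range [-48.4  11.5]
95 29 y range [10.7 13. ]
100 32 y range [12.6 14.7]
105 29 y range [13.7 15.5]
110 27 y range [15.1 16.7]
115 23 y range [16.3 17.9]
120 17 y range [17.5 18.8]
125 240 y range [49.5 54.9]
130 519 y range [43.7 51.9]
135 495 y range [37.6 45.3]
140 490 y range [31.6 39.4]
145 507 y range [24.7 32.7]
white
70 383 y range [-33.5  -3.4]
75 379 y range [-37.9  -8. ]
80 195 y range [-42.1 -25.9]
85 170 y range [-46.7  14.7]
90 222 y range [-51.3  20.1]
95 309 y range [-55.8  25.8]
100 491 y range [-59.3  30.3]
105 526 y range [-58.3  32.4]
110 410 y range [-55.3  33.1]
115 204 y range [-47.9  29.9]
120 100 y range [-42.8  26.9]
125 67 y range [19.3 54.8]
130 153 y range [14.5 53.1]
135 221 y range [-1.3 44.8]
140 425 y range [-17.   38.5]
145 489 y range [-15.3  32.2]
```

```bash
cat >> h.py <<'E'
def pushR(dy): return down(YAW+np.pi+np.radians(dy))
E
python3 - <<'E'
from h import *
s,p,R=st()
plan(p,R,F(-.02,0,.30),tool(0))
print("then");plan(F(-.02,0,.30),tool(0),F(.112,.027,.30),pushR(10))
print(np.degrees((tool(0).inv()*pushR(10)).as_rotvec()))
E
```

```text
n 7 dist 0.1724 ang 50.4
[[-0.03, -2.46, -0.15, -0.126, -0.001, -0.0], [-0.02, -2.42, -0.46, -0.126, -0.001, -0.0], [-0.02, -2.34, -0.76, -0.126, -0.001, -0.0], [-0.02, -2.23, -1.05, -0.126, -0.001, -0.0], [-0.02, -2.08, -1.32, -0.126, -0.001, -0.0]]
[[-0.02, -1.9, -1.57, -0.126, -0.001, -0.0], [-0.02, -1.69, -1.79, -0.126, -0.001, -0.0]]
then
n 11 dist 0.1347 ang 80.0
[[-0.25, -1.2, 0.0, -0.0, -0.0, 0.127], [-0.4, -1.16, 0.0, -0.0, -0.0, 0.127], [-0.54, -1.1, 0.0, -0.0, -0.0, 0.127], [-0.67, -1.02, 0.0, -0.0, -0.0, 0.127], [-0.8, -0.93, 0.0, -0.0, -0.0, 0.127]]
[[-0.91, -0.82, 0.0, -0.0, -0.0, 0.127], [-1.01, -0.7, 0.0, -0.0, -0.0, 0.127], [-1.09, -0.57, 0.0, -0.0, -0.0, 0.127], [-1.15, -0.42, 0.0, -0.0, -0.0, 0.127], [-1.19, -0.28, 0.0, -0.0, -0.0, 0.127]]
[[-1.22, -0.12, 0.0, -0.0, -0.0, 0.127]]
[-0. -0. 80.]
```

apply_moves:
  commands:
    - [0,-1,-3,-0.126,0,0]
    - [0,-2,-2,-0.126,0,0]
    - [0,-2.3,-0.8,-0.126,0,0]
    - [0,-2.2,-1,-0.126,0,0]
    - [0,-2.1,-1.3,-0.126,0,0]
  claw: 1

```text
clock: 16.2
position: [0.3028, -0.3877, 0.2749]
ee_rot: [-2.466, 1.577, -0.197]
force: [1.1, -0.1, 0.3]
width: 0.615
```

apply_moves:
  commands:
    - [0,-1.9,-1.6,-0.126,0,0]
    - [0,-1.7,-1.8,-0.126,0,0]
    - [0,0,0,0,0,0]

```text
clock: 16.5
position: [0.3356, -0.3721, 0.3162]
ee_rot: [2.656, -1.675, 0.003]
force: [0.3, -0.2, -0.3]
width: 0.349
```

```bash
python3 - <<'E'
from h import *
s,p,R=st(); print(s["clock"],toF(p),"lean",np.degrees((tool().inv()*R).as_rotvec()),s["width"]*92)
plan(p,R,F(.112,.027,.30),pushR(10))
E
```

```text
16.5 [[-0.05430146  0.00041326  0.31620123]] lean [-0.01357942  0.13875839 -0.74268093] 32.13648216490857
n 11 dist 0.1692 ang 80.7
[[-0.22, -1.51, 0.15, -0.0, -0.0, 0.128], [-0.41, -1.47, 0.15, -0.0, -0.0, 0.128], [-0.6, -1.41, 0.15, -0.0, -0.0, 0.128], [-0.77, -1.32, 0.15, -0.0, -0.0, 0.128], [-0.94, -1.21, 0.15, -0.0, -0.0, 0.128]]
[[-1.08, -1.08, 0.15, -0.0, -0.0, 0.128], [-1.21, -0.93, 0.15, -0.0, -0.0, 0.128], [-1.32, -0.77, 0.15, -0.0, -0.0, 0.128], [-1.41, -0.6, 0.15, -0.0, -0.0, 0.128], [-1.47, -0.41, 0.15, -0.0, -0.0, 0.128]]
[[-1.52, -0.22, 0.15, -0.0, -0.0, 0.128]]
```

apply_moves:
  commands:
    - [-0.2,-1.5,0,0,0,0.128]
    - [-0.4,-1.5,0,0,0,0.128]
    - [-0.6,-1.4,0,0,0,0.128]
    - [-0.8,-1.3,0,0,0,0.128]
    - [-0.9,-1.2,0,0,0,0.128]

```text
clock: 17.0
position: [0.3926, -0.3334, 0.3126]
ee_rot: [-1.975, 2.442, 0.006]
force: [0.3, -0.3, 0.4]
width: 0.007
```

apply_moves:
  commands:
    - [-1.1,-1.1,0,0,0,0.128]
    - [-1.2,-0.9,0,0,0,0.128]
    - [-1.3,-0.8,0,0,0,0.128]
    - [-1.4,-0.6,0,0,0,0.128]
    - [-1.5,-0.4,0,0,0,0.128]

```text
clock: 17.5
position: [0.4565, -0.2916, 0.3125]
ee_rot: [1.106, -2.939, -0.006]
force: [1.1, 0.4, 0.2]
width: 0.006
```

apply_moves:
  commands:
    - [-1.5,-0.2,0,0,0,0.128]
    - [0,0,0,0,0,0]

```text
clock: 17.7
position: [0.4701, -0.282, 0.3125]
ee_rot: [0.925, -3.001, -0.007]
force: [0.0, 0.1, 0.8]
width: 0.005
```

```bash
python3 - <<'E'
from h import *
s,p,R=st(); print(s["clock"],toF(p),"lean",np.degrees((pushR(10).inv()*R).as_rotvec()),s["width"]*92,s["joints"].round(2))
snap("wrist","wrist11");snap("scene","scene11");snap("top","top11")
E
```

```text
17.7 [[0.10558941 0.02576197 0.31245198]] lean [-0.24739522 -0.02702298  0.5404912 ] 0.49619500547281703 [ 0.5   0.27 -0.07  1.66  0.02  1.22 -2.12]
```

View pics/wrist11.png

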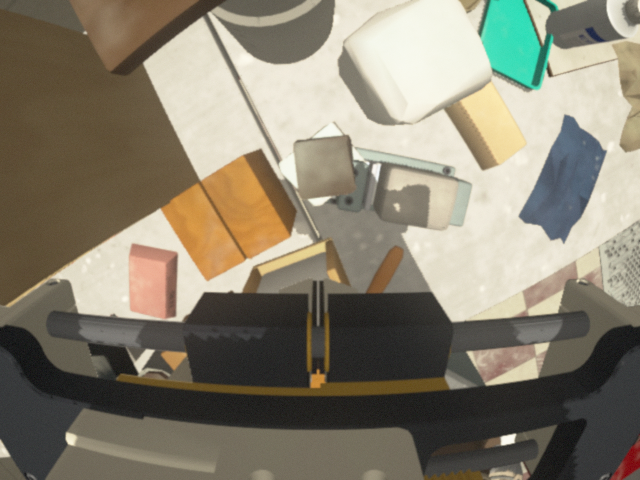

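View pics/scene11.png

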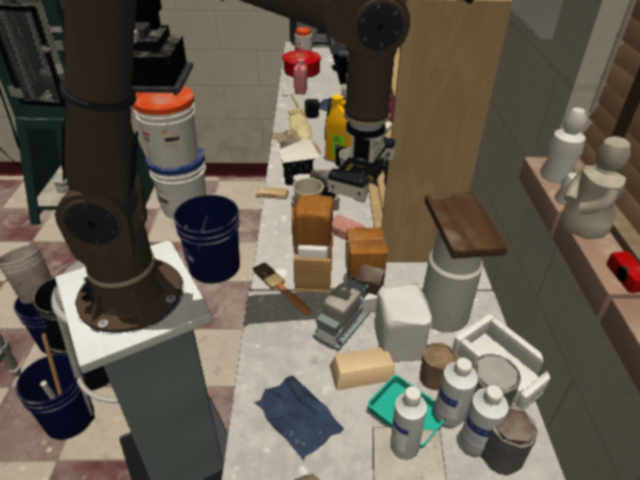

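```bash
python3 - <<'E'
from h import *
p=cv2.imread("pics/scene11.png")[110:240,300:430];p1=cv2.imread("pics/scene0.png")[290:420,250:400]
cv2.imwrite("pics/s11z.png",np.hstack([cv2.resize(p,(400,400),interpolation=cv2.INTER_CUBIC),cv2.resize(p1,(400,347),interpolation=cv2.INTER_CUBIC)[:400] if 0 else cv2.resize(p1,(400,400),interpolation=cv2.INTER_CUBIC)]))
f=np.load("pics/scene11.npz");W=cloud(f["d"],f)
s,pp,R=st()
q=R.inv().apply(W.reshape(-1,3)-pp)*1000
m=np.isfinite(q[:,0])&(np.abs(q[:,0])<60)&(np.abs(q[:,1])<40)&(q[:,2]>-45)&(q[:,2]<30)
q=q[m]
for z in range(-45,30,8):
    s=q[(q[:,2]>z)&(q[:,2]<z+8)]
    if len(s): print(z,len(s),"x",s[:,0].min().round(1),s[:,0].max().round(1),"y",s[:,1].min().round(1),s[:,1].max().round(1))
E
```

```text
-21 2 x -16.6 -2.9 y -10.3 -9.5
-13 10 x -17.4 -1.6 y -10.4 -8.2
-5 10 x -17.7 -2.4 y -10.4 -7.9
3 18 x -14.6 16.4 y -10.5 12.7
11 16 x -15.9 14.3 y -10.0 10.0
19 6 x -5.9 4.2 y -9.6 11.8
```

View pics/s11z.png

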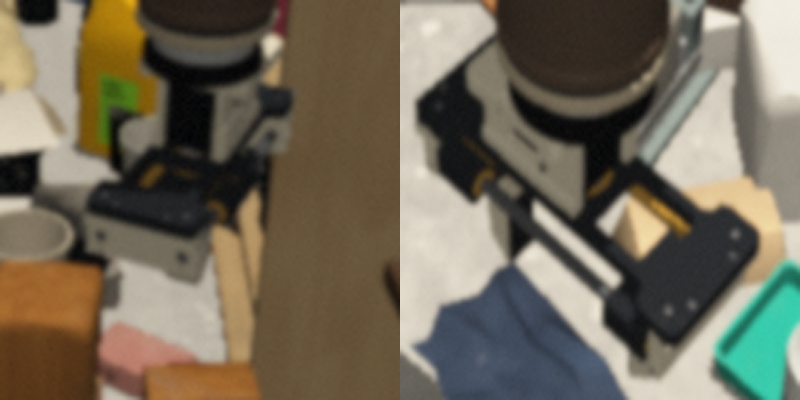

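```bash
python3 - <<'E'
from h import *
s,p,R=st()
plan(p,R,F(.110,.0285,.130),pushR(12),n=5)
E
```

```text
n 5 dist 0.1835 ang 2.5
[[-0.17, 0.05, 3.67, 0.001, -0.0, -0.009], [-0.17, 0.05, 3.67, 0.001, -0.0, -0.009], [-0.17, 0.05, 3.67, 0.001, -0.0, -0.009], [-0.17, 0.05, 3.67, 0.001, -0.0, -0.009], [-0.17, 0.05, 3.67, 0.001, -0.0, -0.009]]
```

apply_moves:
  commands:
    - [-0.17,0,3.7,0,0,-0.009]
    - [-0.17,0,3.7,0,0,-0.009]
    - [-0.17,0,3.7,0,0,-0.009]
    - [-0.17,0,3.7,0,0,-0.009]
    - [-0.17,0,2.8,0,0,-0.009]

```text
clock: 18.35
position: [0.4736, -0.2803, 0.1359]
ee_rot: [0.991, -2.979, -0.004]
force: [0.0, 0.1, 0.2]
width: 0.002
```

apply_moves:
  commands:
    - [0,0,0,0,0,0]
    - [0,0,0,0,0,0]

```text
clock: 18.55
position: [0.4748, -0.2805, 0.1385]
ee_rot: [0.988, -2.981, -0.002]
force: [0.3, -0.1, -0.4]
width: 0.002
```

```bash
python3 - <<'E'
from h import *
s,p,R=st(); print(s["clock"],toF(p),"lean",np.degrees((pushR(12).inv()*R).as_rotvec()),s["width"]*92,s["force"])
pic,d,c=snap("wrist","wrist12")
s,p,R=st();print(toF(p))
plan(p,R,F(.110,.0285,.096),pushR(12),n=2)
E
```

```text
18.55 [[0.11044197 0.02518813 0.13849213]] lean [-0.10754724  0.05462686  0.11369745] 0.1549894775389724 [ 0.30549462 -0.14562228 -0.37959232]
[[0.11102181 0.02458965 0.1394396 ]]
n 2 dist 0.0436 ang 0.1
[[0.01, 0.2, 2.17, -0.0, 0.0, -0.001], [0.01, 0.2, 2.17, -0.0, 0.0, -0.001]]
```

View pics/wrist12.png

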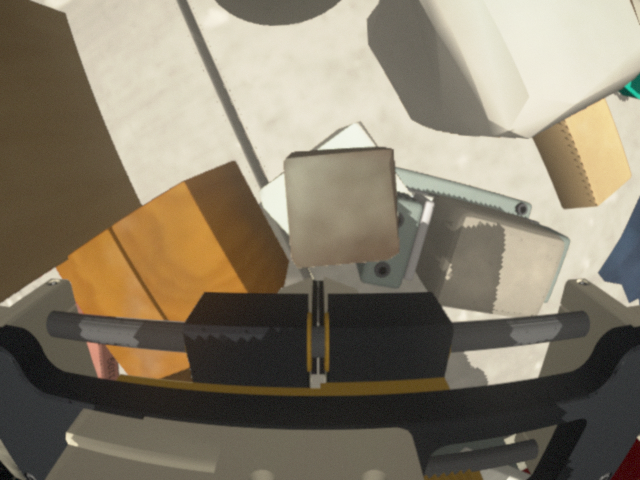

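apply_moves:
  commands:
    - [0,0.4,0.5,0,0,0]
    - [0,0,1.3,0,0,0]
    - [0,0,1.3,0,0,0]
    - [0,0,1.2,0,0,0]
    - [0,0,0,0,0,0]

```text
clock: 19.1
position: [0.4716, -0.2761, 0.0929]
ee_rot: [0.987, -2.979, -0.005]
force: [0.1, 0.9, -0.0]
width: 0.0
```

```bash
python3 - <<'E'
from h import *
s,p,R=st(); print(s["clock"],toF(p),"lean",np.degrees((pushR(12).inv()*R).as_rotvec()),s["force"])
print("10mm -x in tool cm:",R.inv().apply(-ex))
E
```

```text
19.1 [[0.10940037 0.03052097 0.09293896]] lean [-0.25500236  0.13085231  0.13179961] [ 0.1254775   0.91311928 -0.04816335]
10mm -x in tool cm: [0.97861967 0.20565405 0.00315476]
```

apply_moves:
  commands:
    - [0.44,-0.16,0,0,0,0]
    - [0.3,0.06,0,0,0,0]
    - [0,0,0,0,0,0]

```text
clock: 19.4
position: [0.4683, -0.282, 0.0956]
ee_rot: [-0.988, 2.981, 0.0]
force: [2.2, 0.8, -1.6]
width: 0.003
```

```bash
python3 - <<'E'
from h import *
s,p,R=st(); print(s["clock"],toF(p),"lean",np.degrees((pushR(12).inv()*R).as_rotvec()),"F",s["force"]@ex,s["force"]@ey,s["force"][2])
E
```

```text
19.4 [[0.10394009 0.02649556 0.0956336 ]] lean [ 0.00988651 -0.05421231  0.13733511] F 2.3080913645170757 -0.18458151199305575 -1.618818069849455
```

apply_moves:
  commands:
    - [0.3,0.06,0,0,0,0]
    - [0.3,0.06,0,0,0,0]
    - [0.3,0.06,0,0,0,0]
    - [0,0,0,0,0,0]

```text
clock: 19.8
position: [0.4616, -0.2851, 0.0959]
ee_rot: [-0.989, 2.978, -0.001]
force: [8.1, 3.7, -3.7]
width: 0.001
```

```bash
python3 - <<'E'
from h import *
s,p,R=st(); print(s["clock"],toF(p),"lean",np.degrees((pushR(12).inv()*R).as_rotvec()),"F",s["force"]@ex,s["force"]@ey,s["force"][2])
snap("wrist","wrist13")
E
```

```text
19.8 [[0.09653624 0.02651494 0.09585657]] lean [ 0.08121112 -0.17397833  0.05893026] F 8.957737403678058 -0.02238268425594406 -3.657336006074855
```

View pics/wrist13.png

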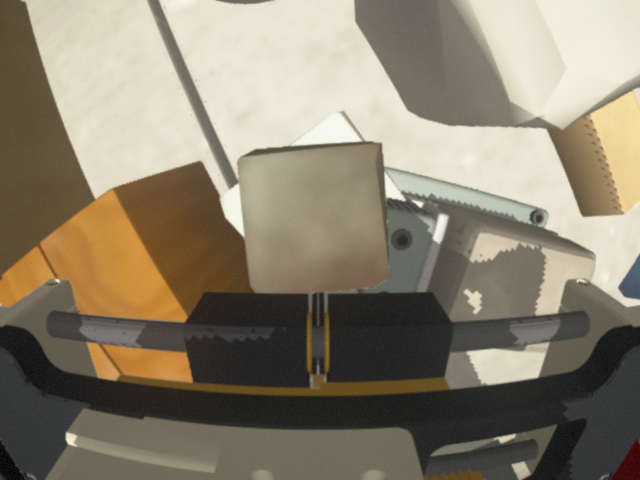

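apply_moves:
  commands:
    - [0.3,0.06,0,0,0,0]
    - [0.3,0.06,0,0,0,0]
    - [0,0,0,0,0,0]

```text
clock: 20.15
position: [0.4564, -0.2876, 0.0959]
ee_rot: [-0.989, 2.978, -0.001]
force: [8.8, 4.1, -5.0]
width: 0.002
```

```bash
python3 - <<'E'
from h import *
s,p,R=st(); print(s["clock"],toF(p),"F",s["force"]@ex,s["force"]@ey,s["force"][2])
E
```

```text
20.15 [[0.09078905 0.02645985 0.09589318]] F 9.726338774117632 0.013040205971098192 -5.012714100588915
```

apply_moves:
  commands:
    - [0.3,0.06,0,0,0,0]
    - [0.1,0.02,0,0,0,0]
    - [0,0,0,0,0,0]

```text
clock: 20.45
position: [0.4537, -0.2889, 0.096]
ee_rot: [-0.99, 2.976, -0.001]
force: [11.9, 5.4, -6.3]
width: 0.004
```

```bash
python3 - <<'E'
from h import *
s,p,R=st(); print(s["clock"],toF(p),"F",s["force"]@ex,s["force"]@ey,s["force"][2])
E
```

```text
20.45 [[0.08775929 0.02646649 0.09598364]] F 13.039423625094438 -0.045374484785559166 -6.323474562014343
```

apply_moves:
  commands:
    - [0.2,0.04,0,0,0,0]
    - [0.2,0.04,0,0,0,0]
    - [0,0,0,0,0,0]

```text
clock: 20.75
position: [0.4517, -0.2897, 0.0962]
ee_rot: [-0.991, 2.973, -0.002]
force: [16.1, 7.5, -8.5]
width: 0.005
```

```bash
python3 - <<'E'
from h import *
s,p,R=st(); print(s["clock"],toF(p),"F",s["force"]@ex,s["force"]@ey,s["force"][2])
E
```

```text
20.75 [[0.08558249 0.02654021 0.09619098]] F 17.757777375642252 0.04667933593218353 -8.477028246257426
```

apply_moves:
  commands:
    - [0.2,0.04,0,0,0,0]
    - [0.2,0.04,0,0,0,0]
    - [0,0,0,0,0,0]

```text
clock: 21.05
position: [0.4511, -0.29, 0.0965]
ee_rot: [-0.994, 2.967, -0.003]
force: [24.8, 12.1, -14.2]
width: 0.001
```

```bash
python3 - <<'E'
from h import *
s,p,R=st(); print(s["clock"],toF(p),"F",s["force"]@ex,s["force"]@ey,s["force"][2])
E
```

```text
21.05 [[0.08495061 0.02652918 0.09647964]] F 27.55551773387119 0.5648956972680633 -14.157201353725947
```

apply_moves:
  commands:
    - [-0.5,-0.1,0,0,0,0]
    - [-0.5,-0.1,0,0,0,0]
    - [-0.5,-0.02,0,0,0,0]
    - [0,0,-2,0,0,0]
    - [0,0,-4,0,0,0]

```text
clock: 21.55
position: [0.4537, -0.286, 0.1534]
ee_rot: [0.985, -2.977, -0.008]
force: [-0.7, -0.9, -0.1]
width: 0.002
```

apply_moves:
  commands:
    - [0,0,-4,0,0,0]
    - [0,0,-4,0,0,0]
    - [0,0,-4,0,0,0]
    - [0,0,-3,0,0,0]
    - [0,0,0,0,0,0]

```text
clock: 22.05
position: [0.4573, -0.2881, 0.3098]
ee_rot: [-0.985, 2.979, -0.007]
force: [0.6, 0.1, 1.0]
width: 0.006
```

```bash
python3 - <<'E'
from h import *
s,p,R=st(); print(s["clock"],toF(p),"F",s["force"])
plan(p,R,F(-.06,0.02,.32),tool(0))
snap("wrist","wrist14")
f=np.load("pics/wrist14.npz");W=wcloud(f["d"],f)
q=toF(W.reshape(-1,3))*1000;q=q[np.isfinite(q[:,0])]
def mr(nm,x0,x1,z0,z1,w=35):
    s=q[(q[:,2]>z0)&(q[:,2]<z1)&(np.abs(q[:,1])<w)&(q[:,0]>x0)&(q[:,0]<x1)]
    if len(s)>5: print(nm,len(s),cv2.minAreaRect(s[:,:2].astype(np.float32)),s[:,2].mean(),np.percentile(s[:,0],[1,99]))
mr("block",-45,60,96,106);mr("jaw",42,73,86,93);mr("pad",40,48,68,76,20);mr("fix",-70,-36,69,75)
E
```

```text
22.05 [[0.09140251 0.02563775 0.30977015]] F [0.56151651 0.12334006 0.96910205]
n 10 dist 0.1519 ang 78.2
[[1.49, 0.25, -0.11, -0.001, -0.0, -0.137], [1.45, 0.45, -0.11, -0.001, -0.0, -0.137], [1.37, 0.65, -0.11, -0.001, -0.0, -0.137], [1.27, 0.83, -0.11, -0.001, -0.0, -0.137], [1.14, 0.99, -0.11, -0.001, -0.0, -0.137]]
[[1.0, 1.14, -0.11, -0.001, -0.0, -0.137], [0.83, 1.26, -0.11, -0.001, -0.0, -0.137], [0.65, 1.37, -0.1, -0.001, -0.0, -0.137], [0.46, 1.44, -0.1, -0.001, -0.0, -0.137], [0.26, 1.49, -0.1, -0.001, -0.0, -0.137]]
block 3766 ((3.2645721435546875, 0.07289314270019531), (73.77568054199219, 54.49566650390625), 0.00528614642098546) 99.76342805467094 [-31.84887214  39.11516696]
jaw 1191 ((60.243988037109375, 0.365325927734375), (24.195865631103516, 50.3535270690918), 0.13522553443908691) 89.4035606430297 [48.6242841  71.68227204]
pad 211 ((42.70015335083008, -0.09681510925292969), (5.36848783493042, 39.74726486206055), 0.13642103970050812) 70.64973562570368 [40.08301099 45.33536537]
fix 365 ((-48.54029083251953, -0.3868827819824219), (11.89810562133789, 49.294376373291016), 0.6367726922035217) 71.28862954812868 [-54.18021746 -43.33160045]
```

View pics/wrist14.png

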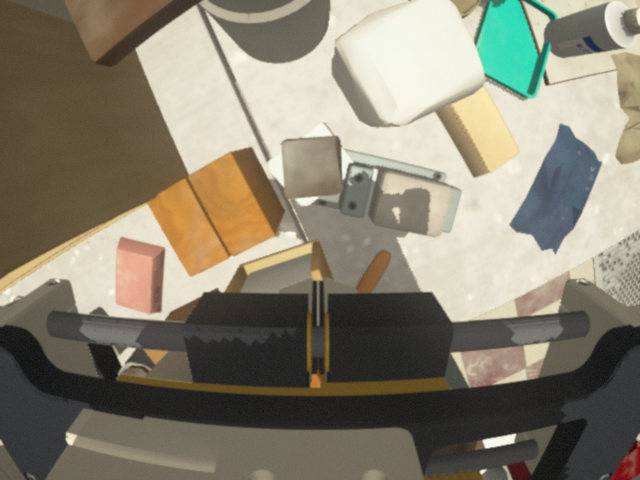

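Jaw, pad and block measure as wanted: the pad is in about 4.8 mm, and the block is level, centred and against the fixed jaw. I'll run a quick bystander check, then hand in.

```bash
python3 - <<'E'
from h import *
C0=np.load("pics/wrist1.npz");C1=np.load("pics/wrist14.npz")
for nm,(x0,x1,y0,y1,z0,z1) in {"wedge":(.22,.42,-.52,-.39,.040,.050)}.items():
    for f in (C0,C1):
        q=wcloud(f["d"],f)[:270].reshape(-1,3);q=q[np.isfinite(q[:,0])]
        s=q[(q[:,0]>x0)&(q[:,0]<x1)&(q[:,1]>y0)&(q[:,1]<y1)&(q[:,2]>z0)&(q[:,2]<z1)]
        print(nm,len(s),cv2.minAreaRect((s[:,:2]*1000).astype(np.float32)))
order.sign_off()
print(arm.observe()["clock"])
E
```

```text
wedge 3266 ((374.1039123535156, -450.71221923828125), (104.4404067993164, 112.72044372558594), 71.34169006347656)
wedge 2981 ((363.60601806640625, -450.8668518066406), (100.04547119140625, 91.88155364990234), 69.6781005859375)
the job is handed in; nothing more can be done
the job is handed in; nothing more can be done
```

The block is laid down and clamped in the fixture, and the job is handed in at about 22 s of the 64 s allowed. No verdict was reported.

**What I did**
- I opened the jaw by gripping the standing block and pushing it against the pad. The orange box and the white block left no room for the gripper body over the jaw itself. The gap went from about 66 to 88 mm.
- I lifted the block out and stood it briefly on the bench so I could regrip it at a tilt. Then I turned it 90° and laid it between the jaws on one of the sides that had faced a jaw.
- I drew the jaw up by pushing its rear face with the closed fingers, until the force reached 27 N and it stopped moving. Then I backed off and raised the arm clear.

**Last checks, from the wrist camera after letting go**

| Item | Measured | Wanted |
|---|---|---|
| Block centre along the slide | 3.3 mm | 3 mm when against the fixed jaw |
| Block offset across the bed | 0.1 mm | centred |
| Block turn from the slide direction | about 0° | 0° |
| Jaw gap, pad out | about 71 mm, so pad pressed in about 4.8 mm | more than 2 mm pressed in |

**What disagreed or was not settled**
- **Heights:** the block's top read 1.2 mm below its nominal height, and it was level to about 0.5° when I laid it down. I put this down to the camera calibration.
- **Fixture angle:** one estimate of the fixture's angle differed by about 0.6° from the one I used.
- **Clutter behind the fixture:** the dark block on a white box visibly overlaps the open jaw. It offered no clear resistance and did not move in the pictures.
- **Bystanders:** my before-and-after check of the cream wedge was inconclusive, because other points got into the measured patch. In the pictures it stands where it did. The rose bar and the small bar I did not measure, and nothing in the move sequence brought the arm near any of the three.

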